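# Unlock the dial scale, tare its pan and put a machined shell on the scale

## Task

The dial scale on the bench was carried here with its lock pin in: draw the pin straight out of the front of the scale and lay it in its rest, the two notched ears on the scale's left side, shank in both notches and collar just in front of the front ear. Then set the empty metal pan flat on the middle of the platform, turn the tare knob, which turns the dial plate, until the pointer stands on the bold zero arrowhead, and let go of the knob. Last, stand the taller, pale tube (the machined shell, not the shorter dark lug) upright in the pan so that the dial shows its weight; set things down gently, never pushing the platform down to its stop.

Things in the scene. Friction and masses are not known exactly. Their poses are not given: they have to be found in the camera images.
- lock_pin: Loose lock pin, 107 mm, 0.12 kg, level, along its x. Origin on its axis behind the collar: steel shank 12 mm thick, x 0 to 66 mm (last 4 tapered); collar 24 mm thick, x -5 to 0; round ribbed black grip 26 mm thick, x -41 to -5; centre of mass near x = 20. Starts with the shank in the bore (1 mm play), collar at the mouth, grip towards the robot; comes free after 66 mm along its -x.
- scale: Grey dial scale, fixed. Origin on the bench under its platform's centre; +x from its front (where the pin sticks out) to the dial at its back, +y its left side (pin rest), -y its right (tare knob). Housing x -75 to 125, y -70 to 70 mm, from 16 to 76 mm above the bench. The round dial leans back 35 degrees; lower rim at x = 56, height 120 mm, top about 245 mm high.
- bore_mouth (a point): Centre of the lock bore's mouth, 54 mm above the bench, in a 36 mm square steel block 15 mm proud of the housing's front. Scale axes. The bore runs along +x: 32 mm through block and wall, then, after 10 mm, through a lug of the platform; a shank in both keeps the platform from moving.
- rest (a point): Where the parked pin's origin belongs (scale axes, pin along +x): front of the front ear, on the axis of the two U notches, 54 mm above the bench, 104 mm left of the bore. Dark steel ears 8 mm thick, 39 mm wide, front faces 48 mm apart; notches open upwards, 15 mm wide, flared to 34; ear tops 71 mm above the bench. Lower the pin in from above, collar 0 to 10 mm ahead of the front ear.
- platform_top (a point): Centre of the upper face of the weighing platform, a steel plate 120 (x) by 124 (y) mm with a rubber mat; 102 mm above the bench when empty, sinks with the platform. Scale axes.
- platform (a joint): How far the platform is pressed down, m; 0 when empty. Spring: 16 mm for each kg (613 N/m). Its stop is at 0.022; pressing past 0.0185 counts as pressed to the stop.
- pan: Loose open metal pan, 110 mm (its x) by 66 mm (its y) by 22 mm high, walls and floor 2.8 mm, 0.21 to 0.33 kg. Origin at the centre of its underside, z up. Grip it from outside across the 66 mm width. It may lie any way round on the platform. Starts to the right of the grey vise (top 240 mm above the bench).
- tare_knob (a joint): Turn of the tare knob, rad, positive clockwise seen from above, range -1.2 to 2.2; stays where it is left (friction 0.03 N m). It turns the white dial plate with its zero arrowhead by the same angle the same way round (clockwise knob, clockwise plate); arrowhead at the top at 0. It does not move the pointer.
- tare_grip (a point): On the axis of the tare knob at the height to grip, 91 mm above the bench. Round ribbed black knob with a vertical axis, 42 mm thick, from 76 to 104 mm above the bench, on a grey pod (top 70 mm high) at the scale's right side.
- pointer_tip (a point): Point on the dial's black pointer, 50 mm from its hub. The pointer stands straight up with the platform empty and turns clockwise, seen from the front, by pi rad for each kg on the platform; it settles within a second.
- zero_mark (a point): Point on the turning dial plate at the bold zero arrowhead, 50 mm from the centre; pointer_tip stands here when the pointer reads zero. A small division is 9 degrees. The dial's top is away from the robot and up, its right side the scale's -y.
- shell: The part to be weighed: loose pale machined shell, a plain hollow tube 40 mm across and 68 mm tall standing on end, 0.16 to 0.26 kg. Origin at the centre of its lower end, z along its axis.
- lug: Not needed: shorter dark hollow casting, 37 mm across, 45 mm tall, standing on end near the shell; either of the two may be nearer the robot. Origin at the centre of its lower end.
Mind the look-alikes: they are no part of the job. What is shaped like the shell but blue or green is not meant.

How it is judged:
By the outcome, as a careful person would: the job done as asked, in the order asked, and still so for the second after the job is handed in, with the robot touching nothing.
It also fails if it takes over 72 s, if anything falls off the work surface, if the arm or the gripper's body presses on something with over 40 N, if the wrist force passes 120 N, or if a joint passes its speed limit or range.

## Robot

A 6-joint arm with a two-finger parallel gripper is mounted at the origin on a cart in front of the work surface, level with it; the furniture and walls round the work are solid. World frame = base frame: x ahead of the robot, y to its left, z up, the work surface at z = 0. Lengths are in mm, angles in rad, forces in N, time in s.
With the tool pointing down it reaches from about 350 to 775 mm from the base axis. Payload 7.3 kg.
Tool frame: the origin (TCP) lies midway between the tips of the shut fingers; the grasp point (between the pads) lies 19 mm behind it; z points along the fingers, y is the line along which they close (so a half turn about z gives the same grasp; the last joint's range is limited). The gripper opens to 92 mm and grips with 3 to 60 N. Pads are 19 mm wide; open, the fingers measure 130 mm over their backs; the gripper's body (75 mm by 190 mm) begins 47 mm behind the grasp point.
Start: joints at [1.174, 0.342, 1.524, -0, 1.275, -0.146], TCP at [130.278, 508.599, 226.741] pointing down, gripper open.
Joint ranges: [-2.53, 2.53], [-0.77, 2.02], [0.04, 2.7], [-1, 4.14], [0.28, 2.66], [-3.11, 3.11]. Speed limits (rad/s): [2.57, 2.57, 3.14, 3.14, 3.14, 3.14].

## Interface

Orientations are given as [roll, pitch, yaw] about the fixed x, y, z axes, in that order (R = Rz(yaw) Ry(pitch) Rx(roll)).
In Python, from plant import monitor, optics, workorder gives the robot as it stands. The module is installed in compiled form; this text tells all that it offers.
- The arm moves only by the tool servo_tool, never from a script. Its arguments are lists of equal length, an entry for each row: "linear": the shift along the tool's x, y, z as a fraction of full scale, a list of three; "spin": the turn about the tool's z as a fraction of full scale. In form: {"linear": [[dx, dy, dz], ...], "spin": [spin, ...]}. A call has exactly 8 rows; each row shifts and turns the commanded pose from where the row before left it, along the tool's axes as they then stand; what a row does not reach is not made up. Full scale, the value 1, is 200 mm for a shift and 90 degrees for a turn. A row lasts 1/8 s, in which the tool goes at most 62.5 mm and 10.7 degrees, less where a joint would pass 70% of its speed; a pose out of reach is approached as far as the arm can. A call with a number of a shift or a turn outside -1 to 1 is refused whole. A call with a gripper value outside its range is refused whole. "hand" is the opening, from -1 (shut) to 1 (fully open), set as the call begins (left out, the last holds). The fingers move at their own pace and stop on an object; the grip force is fixed at half the most. Time passes only in rows, so rows that do not move let the fingers close, or fill a call up. It gives the time, the measured TCP pose, the force, the opening and the grip force at its end, in the units of the state.
- monitor.get_obs(): the state, without advancing time (a new reading comes with each control period).
- optics.capture(name): name is "scene" or "side" or "wrist"; returns a dict with "frame" (384x512x3 uint8, blue, green, red), "K" (3x3 intrinsics, pixels), "D" ([k1, k2, p1, p2, k3] as OpenCV has them; the pictures are not rectified), "world_to_cam" (4x4, takes a point from world to camera coordinates). Camera axes: x right, y down, z forward; pixel columns grow to the right and rows downward; lengths in mm; the calibration is good to about 2 mm. A picture is of the moment at which its call begins. There is no depth.
- workorder.close_job(): hands the job in; it is judged then, once.
The state is a dict: "time": time; "joint_positions": joint angles; "dq": joint speeds; "tau": joint torques, N m; "tool_pos": TCP position; "tcp_rot": TCP orientation; "contact_force": force on the tool from outside, world axes, zero at the start; "moment": the same for the moment, N m; "grip_width": finger opening in mm; "finger_force": force on a finger pad.
Only numpy, scipy, OpenCV 4.12 (cv2) and the standard library are available. Lean on these libraries where they do the work, as an engineer would, in place of code of your own. Each camera call takes 0.05 s, during which the arm holds its last target. There are 200 camera calls.

## Working session

There is one attempt and no reset: what is moved stays moved. The work goes in short steps, Python scripts to look and compute and a tool call to move; the robot and the scene stay as the last step left them, time stands still between calls to the robot, and variables do not carry over. Pictures are saved under pics/ and viewed, at most 10 in all, crops included, and the job is handed in when it is done.

Besides the shell and the picture viewer there is one more tool, called after ">>>" as name(argument=value, ...), one argument or row to a line, values as JSON. servo_tool: Moves the arm, as the interface text tells. Shift numbers are shares of 200 mm and turn numbers shares of 90 degrees, none past 1 either way. Its arguments: {"type":"object","properties":{"linear":{"type":"array","items":{"type":"array","items":{"type":"number","minimum":-1,"maximum":1}}},"spin":{"type":"array","items":{"type":"number","minimum":-1,"maximum":1}},"hand":{"type":"number"}},"required":["linear","spin"]}

```bash
mkdir -p pics; cat > h.py <<'E'
import numpy as np, cv2
from plant import monitor, optics, workorder
from scipy.spatial.transform import Rotation as R
def cap(n,save=None):
    c=optics.capture(n)
    if save: cv2.imwrite('pics/'+save,c['frame'])
    return c
def ray(c,uv):
    p=cv2.undistortPoints(np.array([[uv]],float),c['K'],c['D'])[0,0]
    M=c['world_to_cam']; d=M[:3,:3].T@np.array([p[0],p[1],1]); o=-M[:3,:3].T@M[:3,3]
    return o,d/np.linalg.norm(d)
def plane(c,uv,z):
    o,d=ray(c,uv); return o+d*(z-o[2])/d[2]
def tri(*obs):
    A=np.zeros((3,3));b=np.zeros(3);
    for c,uv in obs:
        o,d=ray(c,uv);P=np.eye(3)-np.outer(d,d);A+=P;b+=P@o
    x=np.linalg.solve(A,b)
    res=[np.linalg.norm((np.eye(3)-np.outer(d,d))@(x-o)) for o,d in (ray(c,u) for c,u in obs)]
    return x,res
def proj(c,X):
    M=c['world_to_cam'];return cv2.projectPoints(np.array(X,float).reshape(-1,3),cv2.Rodrigues(M[:3,:3])[0],M[:3,3],c['K'],c['D'])[0][:,0]
E
python3 - <<'E'
from h import *
import pickle
np.set_printoptions(precision=3,suppress=True)
d={}
for n in('scene','side','wrist'):
    d[n]=cap(n,n+'0.png'); M=d[n]['world_to_cam'];print(n,-M[:3,:3].T@M[:3,3],M[2,:3],d[n]['K'][0,0])
pickle.dump(d,open('d0.pkl','wb'))
cv2.imwrite('pics/both0.png',np.hstack([cv2.resize(d['side']['frame'],(400,300)),cv2.resize(d['wrist']['frame'],(400,300))]))
o=monitor.get_obs()
print(o)
E
```

```text
scene [  12.319 -491.653  859.858] [ 0.502  0.564 -0.656] 352.8372490134892
side [ 148.788  713.298 1517.216] [ 0.237 -0.397 -0.887] 497.43324199628984
wrist [ 58.91  526.638 383.854] [ 0.265 -0.069 -0.962] 297.2444923252333
{'time': 0.15, 'joint_positions': array([ 1.174,  0.343,  1.525, -0.   ,  1.275, -0.146]), 'dq': array([-0.001, -0.003, -0.004, -0.001, -0.   , -0.002]), 'tau': array([  0.001, -43.146, -24.436,   0.072,   0.054,  -0.   ]), 'tool_pos': array([130.189, 508.297, 226.232]), 'tcp_rot': array([-3.14 , -0.   ,  2.891]), 'contact_force': array([-0.479, -0.759, -0.602]), 'moment': array([-0.06 , -0.012, -0.02 ]), 'finger_force': 0.0, 'grip_width': 91.92731932015187}
```

View pics/scene0.png

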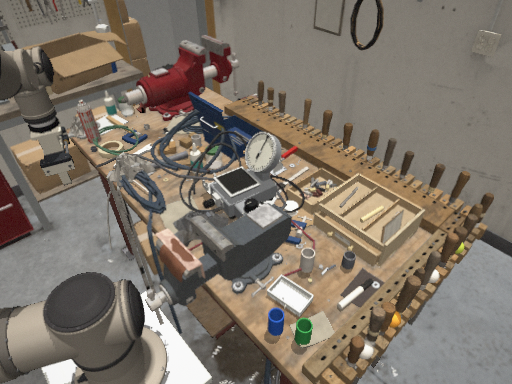

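View pics/side0.png

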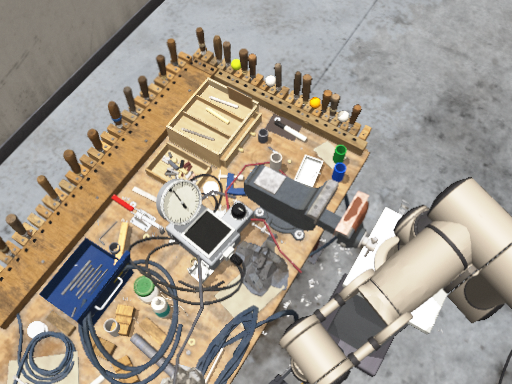

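The scene view shows the scale platform at (238,180), the dial at (263,150), the knob at (251,204) and the pan at (290,293). The shell (pale tube) is at (307,258) and the lug (dark) at (348,259). In the side view the platform is at (210,233), the dial at (180,201), the knob at (238,211), the pin grip near (237,258), the pan at (309,172), the shell at (277,158) and the lug at (264,136).

Possible look-alikes in the scene view are the blue tube (275,320), the green tube (303,330), the dark lug (348,259) and the white cup (291,207). The pale tube at (307,258) is the shell, which I'll check in one crop.

```bash
python3 - <<'E'
from h import *
import pickle
d=pickle.load(open('d0.pkl','rb'));s,t=d['scene']['frame'],d['side']['frame']
a=cv2.resize(s[115:315,200:370],(480,565),interpolation=cv2.INTER_CUBIC)[:, :400]
f=lambda im,x0,y0,w,h,k:cv2.resize(im[y0:y0+h,x0:x0+w],None,fx=k,fy=k,interpolation=cv2.INTER_CUBIC)
A=f(s,200,125,132,198,3); B=f(t,150,120,132,198,3)
B=f(t,150,120,200,150,4); cv2.imwrite('pics/sidecrop.png',B)
A=f(s,190,125,200,150,4);cv2.imwrite('pics/scenecrop.png',A)
np.set_printoptions(precision=1,suppress=True)
S,T=d['scene'],d['side']
for n,u,v in [('plat',(238,180),(210,233)),('knob',(251,204),(238,211)),('pan',(290,293),(309,172)),('shell',(307,258),(277,158)),('lug',(348,259),(264,136))]:
    print(n,*tri((S,u),(T,v)))
E
```

```text
plat [578.2 269.5 100.3] [np.float64(7.3081996566706575), np.float64(7.3081996566704435)]
knob [544.8 157.5  88. ] [np.float64(3.256447958193297), np.float64(3.256447958193295)]
pan [ 436.7 -128.9   15. ] [np.float64(4.140007853055496), np.float64(4.140007853055439)]
shell [544.9 -95.9  51.2] [np.float64(1.7411024031940978), np.float64(1.741102403194142)]
lug [ 643.2 -167.8   26.1] [np.float64(3.173000781185684), np.float64(3.1730007811856074)]
```

View pics/sidecrop.png

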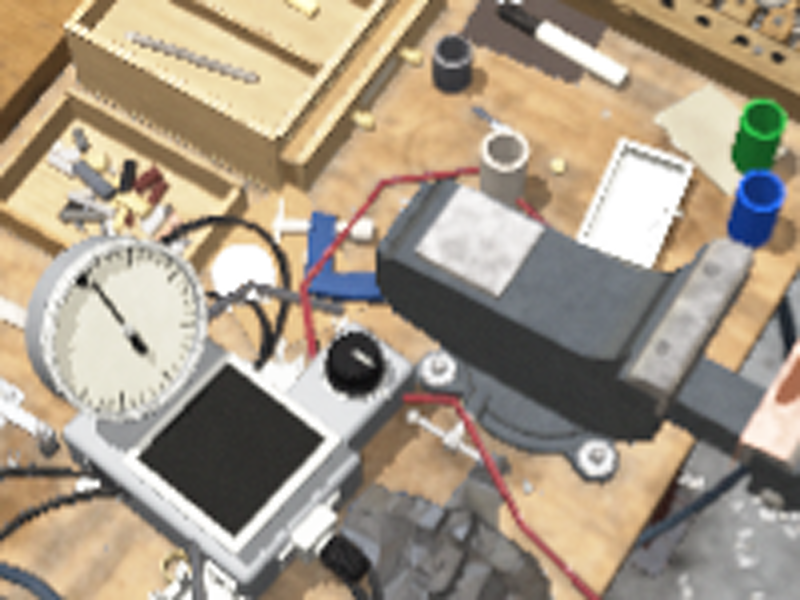

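View pics/scenecrop.png

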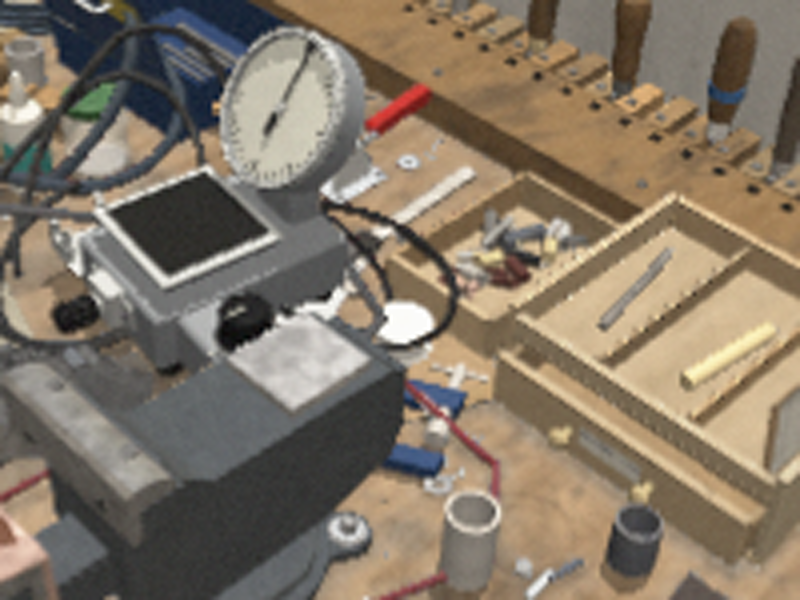

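The side crop shows the mat quad at (232,357), (338,438), (238,547), (132,460), the knob at (355,362) and the pin grip at (345,555). It also has the pan at (637,205) and the shell, a pale tube, at (503,160). The pointer stands at about (90,285). The scene crop confirms the shell is pale and tall at (470,540), and the lug short and dark at (635,540). The vise is close to the knob.

```bash
python3 - <<'E'
from h import *
import pickle
d=pickle.load(open('d0.pkl','rb'));S,T=d['scene'],d['side']
np.set_printoptions(precision=1,suppress=True)
sc=lambda p:(p[0]/4+189.6,p[1]/4+124.6); sd=lambda p:(p[0]/4+149.6,p[1]/4+119.6)
L=dict(BR=((280,235),(232,357)),FR=((165,285),(338,438)),FL=((97,210),(238,547)),BL=((208,165),(132,460)),knobtop=((247,308),(358,355)),pingrip=((75,313),(345,553)),
block=((110,300),(315,520)),hub=((270,125),(138,345)),tip=((312,45),(85,280)),shelltop=((474,510),(505,152)),lugtop=((641,521),(453,50)),
viseTR=((375,352),(545,232)),viseTL=((318,315),(445,185)),viseBL=((230,345),(418,245)),viseBR=((293,412),(503,295)),visejawA=((0,368),(650,375)),visejawB=((165,490),(740,240)))
P={}
for k,(a,b) in L.items():
    x,r=tri((S,sc(a)),(T,sd(b)));P[k]=x;print(k,x,round(r[0],1))
c=sum(P[k] for k in('BR','FR','FL','BL'))/4
dx=P['BR']+P['BL']-P['FR']-P['FL'];dy=P['BL']+P['FL']-P['BR']-P['FR']
print(c,np.degrees(np.arctan2(dx[1],dx[0])),np.degrees(np.arctan2(dy[1],dy[0]))-90,np.linalg.norm(dx)/2,np.linalg.norm(dy)/2)
# pan: white mask
for n,c,roi in(('scene',S,(260,265,330,325)),('side',T,(285,145,335,200))):
    x0,y0,x1,y1=roi;f=c['frame'][y0:y1,x0:x1];h=cv2.cvtColor(f,cv2.COLOR_BGR2HSV)
    m=((h[...,2]>200)&(h[...,1]<40)).astype(np.uint8)
    cs,_=cv2.findContours(m,cv2.RETR_EXTERNAL,cv2.CHAIN_APPROX_NONE);k=max(cs,key=cv2.contourArea)+[x0,y0]
    print(n,cv2.contourArea(k),cv2.boxPoints(cv2.minAreaRect(k)),cv2.approxPolyDP(k,3,True)[:,0].tolist())
E
```

```text
BR [626.7 206.7  99.7] 2.8
FR [516.1 221.7  99.8] 1.0
FL [531.6 337.1 102.2] 1.5
BL [641.7 321.2 103.4] 3.2
knobtop [543.  153.4 102.2] 3.4
pingrip [468.4 285.9  56.1] 0.9
block [500.7 276.8  58.7] 2.7
hub [667.4 261.2 167.5] 0.4
tip [710.  258.  229.1] 2.8
shelltop [549.4 -89.8  65.2] 2.5
lugtop [ 648.3 -168.8   43.3] 1.7
viseTR [487.8  -1.5 177.3] 37.0
viseTL [526.4  37.4 192.9] 9.9
viseBL [505.9  85.1 158.6] 29.8
viseBR [481.7  43.3 104.3] 12.8
visejawA [311.9 109.5 227.7] 7.3
visejawB [320.4 -33.3 217.2] 3.9
[579.  271.7 101.3] -7.987750029038011 -7.557196945855651 111.4240043476514 115.98901170185482
scene 842.0 [[266.2 290.2]
 [278.7 271.5]
 [313.5 294.7]
 [301.1 313.4]] [[281, 274], [267, 290], [300, 312], [312, 294]]
side 530.0 [[293.4 179.4]
 [305.3 152.6]
 [324.3 161. ]
 [312.4 187.8]] [[305, 155], [294, 179], [312, 186], [322, 160]]
```

```bash
cat >> h.py <<'E'
def goto(X,yawdeg,o=None):
    o=o or monitor.get_obs();r=R.from_euler('xyz',o['tcp_rot']);d=r.inv().apply(np.array(X)-o['tool_pos'])
    y=(yawdeg-np.degrees(o['tcp_rot'][2])+180)%360-180
    print('lin/200',np.round(d/200,4),'rows',round(np.linalg.norm(d)/62.5,1),'spin/90',round(-y/90,4),'rows',round(abs(y)/10.7,1))
E
python3 - <<'E'
from h import *
import pickle
d=pickle.load(open('d0.pkl','rb'));S,T,W=d['scene'],d['side'],d['wrist']
np.set_printoptions(precision=0,suppress=True)
for u in[(155,300),(135,230),(120,165)]:
    for z in(-200,0,100,200,300,400): X=plane(S,u,z);print(u,X,proj(T,X)[0])
for n,c,us in(('scene',S,[(225,173),(191,220),(248,202),(282,213),(291,222),(262,232)]),('side',T,[(262,168),(285,177),(274,193),(253,181),(311,213),(336,182)])):
    for u in us: print(n,u,plane(c,u,240))
goto([440,290,260],172.2)
A=cv2.resize(S['frame'][140:320,80:200],(480,720)); B=W['frame']
im=np.zeros((384,768,3),np.uint8);im[:,:512]=B;im[:,512:]=cv2.resize(S['frame'][140:332,80:208],(256,384),interpolation=cv2.INTER_CUBIC);cv2.imwrite('pics/w0.png',im)
E
```

```text
(155, 300) [ 187.  253. -200.] [312. 316.]
(155, 300) [154. 112.   0.] [349. 269.]
(155, 300) [138.  42. 100.] [369. 243.]
(155, 300) [121. -28. 200.] [392. 214.]
(155, 300) [105. -99. 300.] [416. 183.]
(155, 300) [  88. -169.  400.] [443. 148.]
(135, 230) [ 290.  602. -200.] [232. 390.]
(135, 230) [238. 395.  -0.] [281. 332.]
(135, 230) [211. 292. 100.] [309. 299.]
(135, 230) [185. 189. 200.] [339. 263.]
(135, 230) [159.  86. 300.] [371. 224.]
(135, 230) [133. -17. 400.] [406. 182.]
(120, 165) [ 445. 1073. -200.] [104. 499.]
(120, 165) [363. 778.   0.] [173. 424.]
(120, 165) [322. 630. 100.] [212. 382.]
(120, 165) [282. 483. 200.] [254. 335.]
(120, 165) [241. 335. 300.] [299. 285.]
(120, 165) [200. 187. 400.] [347. 232.]
scene (225, 173) [474. 180. 240.]
scene (191, 220) [294.  85. 240.]
scene (248, 202) [442.  41. 240.]
scene (282, 213) [479. -48. 240.]
scene (291, 222) [473. -86. 240.]
scene (262, 232) [398. -63. 240.]
side (262, 168) [516.  61. 240.]
side (285, 177) [442.  51. 240.]
side (274, 193) [442. 114. 240.]
side (253, 181) [515. 113. 240.]
side (311, 213) [321. 114. 240.]
side (336, 182) [306. -14. 240.]
lin/200 [-2. -1. -0.] rows 6.1 spin/90 -0.073 rows 0.6
```

View pics/w0.png

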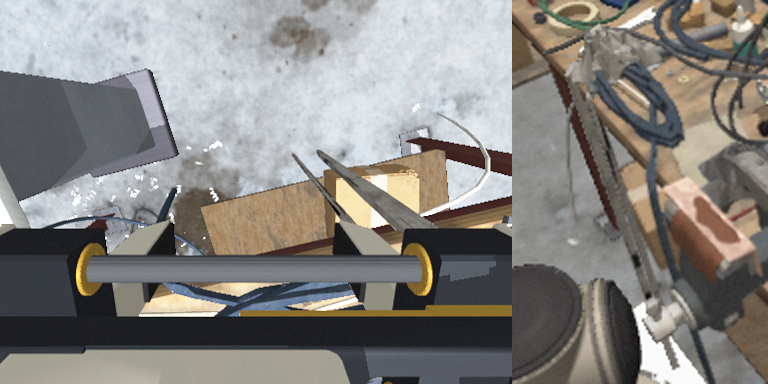

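The wrist view shows only floor and the bench edge, and nothing tall stands on the path. The "pole" is clutter on the bench edge. Next I'll move the wrist camera over the front of the scale.

>>> servo_tool(
  linear=[
    [-0.253, -0.096, -0.024],
    [-0.253, -0.096, -0.024],
    [-0.253, -0.096, -0.024],
    [-0.253, -0.096, -0.024],
    [-0.253, -0.096, -0.024],
    [-0.253, -0.096, -0.024],
    [-0.253, -0.097, -0.024],
    [0, 0, 0],
  ],
  spin=[0, 0, 0, 0, 0, 0, 0, -0.073],
  hand=0,
)

```text
time: 1.15
tool_pos: [442.8, 287.9, 260.0]
tcp_rot: [-3.141, 0.001, 3.003]
contact_force: [-0.5, 0.4, 0.4]
grip_width: 46.1
finger_force: 0.0
```

```bash
python3 - <<'E'
from h import *
import pickle
w=cap('wrist','w1.png');pickle.dump(w,open('w1.pkl','wb'))
o=monitor.get_obs();print(o['tool_pos'],np.degrees(o['tcp_rot']),o['contact_force'],o['grip_width'])
cv2.imwrite('pics/w1b.png',cv2.resize(w['frame'],(800,600),interpolation=cv2.INTER_CUBIC))
E
```

```text
[441.37193441 288.79746821 259.84518523] [-1.79973548e+02 -3.14299081e-02  1.72462591e+02] [-1.11618303 -0.32207576 -0.15125742] 46.05452514695891
```

View pics/w1b.png

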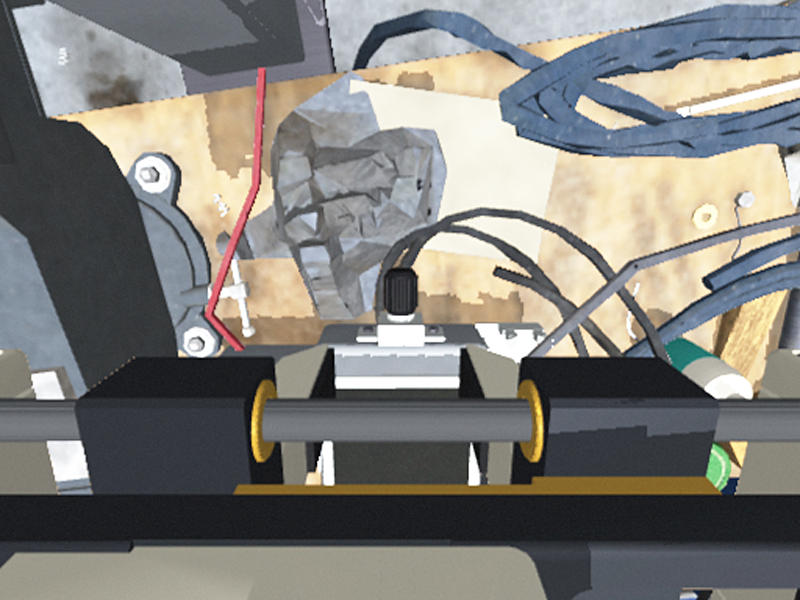

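The wrist view shows the pin grip at (400,290), the collar and steel block at (400,330), the rag heap to its left, and a metallic ear at about (520,340), half hidden by a finger. I'll take a second wrist view from further forward, to triangulate the pin and see the rest.

>>> servo_tool(
  linear=[
    [-0.124, 0.068, -0.05],
    [-0.124, 0.068, -0.05],
    [-0.124, 0.068, -0.05],
    [0, 0, 0],
    [0, 0, 0],
    [0, 0, 0],
    [0, 0, 0],
    [0, 0, 0],
  ],
  spin=[0, 0, 0, 0, 0, 0, 0, 0],
)

```text
time: 2.2
tool_pos: [519.0, 320.6, 290.5]
tcp_rot: [3.141, 0.0, 3.005]
contact_force: [-1.2, -0.6, 1.6]
grip_width: 45.7
finger_force: 0.0
```

```bash
python3 - <<'E'
from h import *
import pickle
w=cap('wrist','w2.png');pickle.dump(w,open('w2.pkl','wb'))
f=w['frame'][60:270,150:430]
o=monitor.get_obs();print(o['tool_pos'],np.degrees(o['tcp_rot']))
cv2.imwrite('pics/w2b.png',cv2.resize(f,None,fx=2.8,fy=2.8,interpolation=cv2.INTER_CUBIC))
E
```

```text
[519.04333772 320.56969405 290.51069177] [1.79990723e+02 1.01412481e-02 1.72200392e+02]
```

View pics/w2b.png

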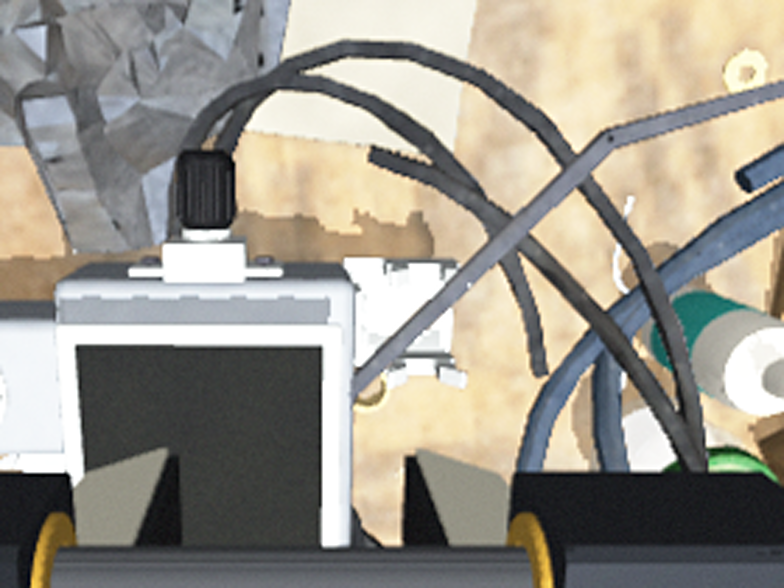

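```bash
python3 - <<'E'
from h import *
import pickle
np.set_printoptions(precision=1,suppress=True)
d=pickle.load(open('d0.pkl','rb'));S,T=d['scene'],d['side'];a=pickle.load(open('w1.pkl','rb'));b=pickle.load(open('w2.pkl','rb'))
A=lambda u,v:(a,(u/1.5625-.2,v/1.5625-.2)); B=lambda u,v:(b,(u/2.8+149.7,v/2.8+59.7))
for n,p,q in[('gripTL',A(384,270),B(180,150)),('gripTR',A(416,270),B(232,150)),('gripBL',A(388,313),B(186,229)),('gripBR',A(412,313),B(229,229)),('blockL',A(377,325),B(164,242)),('blockR',A(425,325),B(244,242)),('kink',A(635,265),B(610,135)),('screwL',A(366,333),B(147,262)),('ring',A(705,215),B(746,70))]:
    print(n,*tri(p,q))
yaw=np.radians(-7.8);c,s=np.cos(yaw),np.sin(yaw);O=np.array([579,271.7])
w=lambda x,y,z:[*(O+[c*x-s*y,s*x+c*y]),z]
pts=[(-90,104,71),(-90,104-19.5,71),(-90,104+19.5,71),(-42,104-19.5,71),(-42,104+19.5,71),(-90,104,0),(-60,62,102),(-60,-62,102),(-90,0,54),(-131,0,54),(-75,70,76)]
for p in pts:
    u=proj(b,w(*p))[0];u1=proj(S,w(*p))[0];u2=proj(T,w(*p))[0]
    print(p,(u-[149.7,59.7])*2.8,u1,u2)
E
```

```text
gripTL [449.3 277.   50.7] [np.float64(0.9386483397642587), np.float64(0.9386483397642299)]
gripTR [452.3 301.9  54.5] [np.float64(0.16919883947867984), np.float64(0.1691988394786189)]
gripBL [485.  274.7  54.2] [np.float64(0.3407149007256669), np.float64(0.3407149007257134)]
gripBR [487.9 294.4  53.3] [np.float64(0.5736175607908818), np.float64(0.5736175607908726)]
blockL [487.7 266.2  72.6] [np.float64(0.6343261553460099), np.float64(0.6343261553458976)]
blockR [491.9 302.8  76.1] [np.float64(0.0833935070661624), np.float64(0.08339350706596049)]
kink [468.3 468.6  68.4] [np.float64(0.21237039435602198), np.float64(0.212370394356009)]
screwL [496.8 255.1  62.4] [np.float64(0.4398427173359228), np.float64(0.43984271733584407)]
ring [449.6 561.    3.9] [np.float64(0.1742460588084961), np.float64(0.17424605880850316)]
(-90, 104, 71) [432.7 241.7] [199.7 181. ] [207.9 277.4]
(-90, 84.5, 71) [389.6 241.6] [202.2 183.9] [212.2 272.6]
(-90, 123.5, 71) [475.9 241.7] [197.3 178.2] [203.5 282.2]
(-42, 84.5, 71) [386.3 344.4] [214.2 179.1] [200.5 263. ]
(-42, 123.5, 71) [469.6 344.4] [209.1 173.6] [191.8 272.3]
(-90, 104, 0) [411.1 224.1] [202. 196.] [209.6 284.3]
(-60, 62, 102) [342.8 321.8] [211.9 177.2] [209.  257.7]
(-60, -62, 102) [ 51.9 321.7] [230.  196.7] [235.8 228.5]
(-90, 0, 54) [206.5 236.8] [214.1 200.6] [230.6 254.4]
(-131, 0, 54) [204.  147.1] [203.4 205.2] [240.7 262.3]
(-75, 70, 76) [357.7 276.4] [207.8 183.4] [211.6 265.5]
```

```bash
python3 - <<'E'
from h import *
import pickle
np.set_printoptions(precision=1,suppress=True)
a=pickle.load(open('w1.pkl','rb'));b=pickle.load(open('w2.pkl','rb'));d=pickle.load(open('d0.pkl','rb'));T=d['side']
B=lambda u,v:(u/2.8+149.7,v/2.8+59.7)
A=lambda u,v:(u/1.5625-.2,v/1.5625-.2)
o,d1=ray(a,A(560,340));_,d2=ray(a,A(632,267));n=np.cross(d1,d2)
for q in[(360,385),(440,302),(480,262),(520,222),(560,182),(600,143)]:
    p,e=ray(b,B(*q));X=p+e*(n@(o-p))/(n@e);print(q,X,proj(T,X)[0])
g=T['frame'][250:300,180:240].astype(int).sum(2)//3
for r in range(0,50,2):print(250+r,' '.join('%3d'%v for v in g[r,::2]))
f=b['frame'][140:215,265:325].astype(int).mean(2).astype(int)
for r in range(0,75,3):print(140+r,' '.join('%3d'%v for v in f[r,::2]))
E
```

```text
(360, 385) [558.  345.5  99. ] [200.1 254.2]
(440, 302) [527.4 384.6  91.8] [201.3 270.6]
(480, 262) [513.2 404.3  86.4] [201.6 278.9]
(520, 222) [499.  424.   81.1] [202.  287.3]
(560, 182) [484.8 443.8  75.8] [202.3 295.9]
(600, 143) [471.  464.   69.2] [202.5 304.6]
250 180 180 179 128  89  93 173 221 230 221 252 243  75  47  46  47 149 252 195 147 147 189 192 243 252 253 244 115 115 123
252 173 166 174 180 151  89  93 155 216 227 191 251 251 116  46 154 252 211 146 146 188 197 245 252 253 244 134 120 142 127
254 163 165 185 183 189 167  89  92 131 185 227 228 241 252 182 252 228 145 146 172 201 176 252 253 247 176 177  50  83 144
256 163 170 184 188 202 196 174 107  93 117 197 226 225 228 252 232 148 148 155 206 139 234 169 245 130 228  37  41  41  64
258 164 184 195 193 196 195 178 153 116 119  91 184 222 228 209 149 148 166 210 146 228  89 107 114 117  36  44  43  38  41
260 181 197 199 197 194 211 117 155 148 121  96 221 169 218 231 187 158 216 144  73 106  85 111 118 108  63  37  43  49  45
262 195 199 200 197 195 201 180 236 232 123 117 202 238 143 214 227 220 164  75  71 10
[... 4669 characters left out ...]
 214 167 255 239 235 224 228 229 229 227 226 223 230 237 241 254 212 215 213 216
200 255 255 255 248 239 151 128 197 212 184 129 195 231 225 228 227 227 228 226 223 221 225 225 222 223 223 219 211 210 213
203 255 255 255 247 238 170 105 108 122 121 163 244 225 224 222 225 226 227 226 225 222 222 222 220 223 224 221 214 209 211
206 254 255 255 245 238 167 233 248 239 238 227 222 226 220 219 221 224 224 222 225 222 220 215 220 222 223 223 213 210 210
209 254 255 255 244 238 181 217 217 219 222 221 219 223 225 226 226 226 225 221 220 220 219 221 219 221 224 226 216 214 217
212 254 255 255 245 237 174 226 223 219 221 225 224 226 226 226 225 225 221 208 211 220 224 219 219 219 219 223 214 212 214
```

The crop shows the pin grip at (207,190), the mat's front edge at v≈335, and bright metal around the rest at about (400,310). A grey rod or cable crosses above the rest: three views put it at z≈85–95, from (558,345) to (468,469). I need a closer look at the rest.

>>> servo_tool(
  linear=[
    [-0.02, 0.111, 0.2],
    [-0.02, 0.111, 0.2],
    [-0.02, 0.111, 0.2],
    [0, 0, 0],
    [0, 0, 0],
    [0, 0, 0],
    [0, 0, 0],
    [0, 0, 0],
  ],
  spin=[0, 0, 0, 0, 0, 0, 0, 0],
)

```text
time: 3.25
tool_pos: [540.4, 384.8, 171.3]
tcp_rot: [3.141, 0.001, 3.005]
contact_force: [-0.2, -0.3, -0.6]
grip_width: 45.7
finger_force: 0.0
```

```bash
python3 - <<'E'
from h import *
import pickle
w=cap('wrist','w3.png');pickle.dump(w,open('w3.pkl','wb'))
f=w['frame'][40:250,110:390]
g=(255*(f/255.)**2.2).astype(np.uint8)
cv2.imwrite('pics/w3b.png',cv2.resize(g,None,fx=2.8,fy=2.8,interpolation=cv2.INTER_CUBIC))
E
```

```text
(no output)
```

View pics/w3b.png

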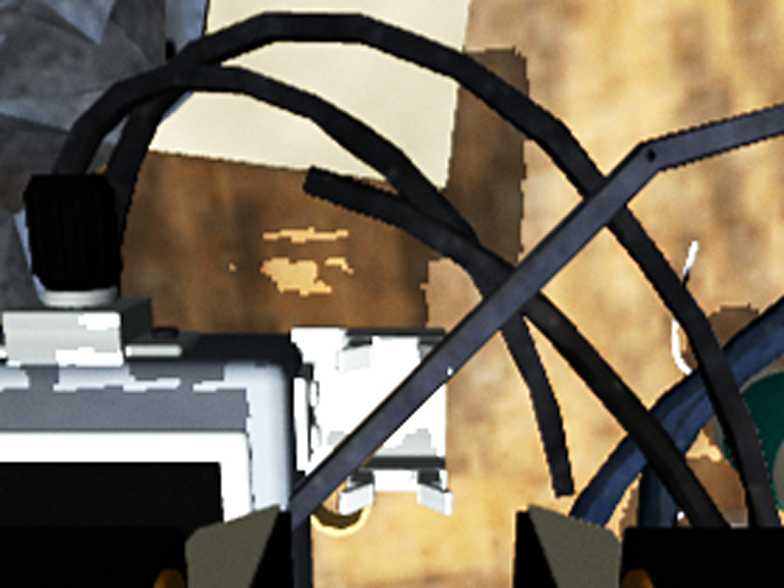

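The close view shows the front ear at about (345–445, 340) and the rear ear prongs at about (355,495) and (437,495), with the notch line at u≈395. The rod passes above both. I'll compare this with the scale-frame model.

```bash
python3 - <<'E'
from h import *
import pickle
np.set_printoptions(precision=1,suppress=True)
a=pickle.load(open('w1.pkl','rb'));b=pickle.load(open('w2.pkl','rb'));e=pickle.load(open('w3.pkl','rb'))
B=lambda u,v:(b,(u/2.8+149.7,v/2.8+59.7));E=lambda u,v:(e,(u/2.8+109.7,v/2.8+39.7));A=lambda u,v:(a,(u/1.5625-.2,v/1.5625-.2))
print('rearR',*tri(B(463,380),E(450,505)),'frontR',*tri(B(455,262),E(445,332)))
print('kink',*tri(B(610,135),E(648,155)),'cab1',*tri(B(372,155),E(308,178)),'arc',*tri(A(497,272),E(308,178)),*tri(A(485,212),B(345,48)), tri(B(290,85),E(225,75)))
yaw=np.radians(-7.8);c,s=np.cos(yaw),np.sin(yaw);O=np.array([579,271.7])
w=lambda x,y,z:[*(O+[c*x-s*y,s*x+c*y]),z]
for x in(-80,-75,-32):
  for y,z in((84.5,71),(104,71),(123.5,71),(104,54)):
    p=proj(e,w(x,y,z))[0];q=proj(b,w(x,y,z))[0];print(x,y,z,'w3',(p-[109.7,39.7])*2.8,'w2',(q-[149.7,59.7])*2.8)
inv=lambda X:(c*(X[0]-O[0])+s*(X[1]-O[1]),-s*(X[0]-O[0])+c*(X[1]-O[1]))
for v,n in(((345,332),'fl'),((445,332),'fr'),((395,340),'fc'),((340,500),'rl'),((452,500),'rr')):
    X=plane(*E(*v),71);print(n,X,np.array(inv(X)))
print('platcorner w3',inv(plane(*E(247,433),102)),'blockw3',[inv(plane(*E(u,300),72)) for u in(5,122)],'hsL',inv(plane(*E(300,370),76)))
E
```

```text
rearR [572.5 396.   67.7] [np.float64(0.2836564902060236), np.float64(0.2836564902062732)] frontR [520.7 402.5  34.6] [np.float64(0.46815008632336347), np.float64(0.4681500863234679)]
kink [468.9 468.9  67.1] [np.float64(0.6824002038251142), np.float64(0.6824002038251564)] cab1 [462.5 365.2  57.9] [np.float64(0.5460548309136565), np.float64(0.5460548309136689)] arc [462.  365.3  57.5] [np.float64(0.12233978283685225), np.float64(0.12233978283672088)] [415.  359.7  52.1] [np.float64(1.139879260580509), np.float64(1.1398792605805026)] (array([423. , 333.6,  -1.2]), [np.float64(2.5775633580067856), np.float64(2.5775633580068122)])
-80 84.5 71 w3 [332.4 339.5] w2 [388.9 263.6]
-80 104 71 w3 [394.6 339.5] w2 [431.7 263.7]
-80 123.5 71 w3 [456.8 339.5] w2 [474.5 263.7]
-80 104 54 w3 [395.1 330.2] w2 [425.9 258. ]
-75 84.5 71 w3 [332.8 355.2] w2 [388.6 274.5]
-75 104 71 w3 [394.7 355.1] w2 [431.2 274.5]
-75 123.5 71 w3 [456.5 355.1] w2 [473.9 274.6]
-75 104 54 w3 [395.2 345. ] w2 [425.5 268.5]
-32 84.5 71 w3 [335.9 483.5] w2 [385.6 365. ]
-32 104 71 w3 [395.1 483.5] w2 [427. 365.]
-32 123.5 71 w3 [454.2 483.4] w2 [468.4 365. ]
-32 104 54 w3 [395.5 466.5] w2 [421.6 355.5]
fl [509.4 370.5  71. ] [-82.4  88.5]
fr [513.7 401.5  71. ] [-82.4 119.8]
fc [514.  385.7  71. ] [-79.8 104.1]
rl [564.7 360.2  71. ] [-26.2  85.7]
rr [569.7 397.   71. ] [-26.2 122.9]
platcorner w3 (np.float64(-58.7452340320399), np.float64(62.19880538645681)) blockw3 [(np.float64(-92.51882429976992), np.float64(-16.066707393179286)), (np.float64(-92.51164653328401), np.float64(20.0031444193404))] hsL (np.float64(-71.3256116982365), np.float64(74.62717052505265))
```

```bash
python3 - <<'E'
from h import *
import pickle
np.set_printoptions(precision=0,suppress=True)
b=pickle.load(open('w2.pkl','rb'));e=pickle.load(open('w3.pkl','rb'))
yaw=np.radians(-7.8);c,s=np.cos(yaw),np.sin(yaw);O=np.array([579,271.7])
inv=lambda X:np.array((c*(X[0]-O[0])+s*(X[1]-O[1]),-s*(X[0]-O[0])+c*(X[1]-O[1]),X[2]))
S={'outer':([(235,95),(280,65),(345,48),(405,50),(480,80),(550,135),(630,240)],[(75,160),(115,100),(200,45),(270,25),(360,27),(450,60),(560,130),(650,240),(740,430)]),
'inner':([(225,140),(260,92),(310,82),(380,105),(440,155),(480,200),(515,250),(545,375)],[(120,200),(150,110),(180,80),(240,80),(330,125),(440,210),(520,320),(565,490)]),
'third':([(372,155),(430,175),(500,215),(590,310)],[(308,178),(430,225),(540,310),(640,420),(720,520)])}
for n,(q,L) in S.items():
  L=np.array(L,float); P=np.concatenate([np.linspace(L[i],L[i+1],100) for i in range(len(L)-1)])
  for u in q:
    zs=np.arange(-5,115,2.);X=np.array([plane(b,(u[0]/2.8+149.7,u[1]/2.8+59.7),z) for z in zs]);pp=(proj(e,X)-[109.7,39.7])*2.8
    D=np.linalg.norm(pp[:,None]-P[None],axis=2).min(1);print(n,u,[(z,round(dd)) for z,dd in zip(zs,D) if dd<6][::3],inv(X[D.argmin()]))
o=monitor.get_obs()
O=np.array([579,271.7]);w=lambda x,y,z:[*(O+[c*x-s*y,s*x+c*y]),z]
np.set_printoptions(precision=4)
print(w(-120,0,35),w(-120,104,35))
goto(w(-120,0.1,160),172.2)
E
```

```text
outer (235, 95) [(np.float64(27.0), 6), (np.float64(33.0), 2), (np.float64(39.0), 1), (np.float64(45.0), 5)] [-154.   14.   37.]
outer (280, 65) [(np.float64(21.0), 6), (np.float64(27.0), 2), (np.float64(33.0), 1), (np.float64(39.0), 5)] [-168.   35.   31.]
outer (345, 48) [(np.float64(25.0), 6), (np.float64(31.0), 4), (np.float64(37.0), 3), (np.float64(43.0), 1), (np.float64(49.0), 2), (np.float64(55.0), 5)] [-174.   64.   45.]
outer (405, 50) [(np.float64(-5.0), 6), (np.float64(1.0), 6), (np.float64(7.0), 5), (np.float64(13.0), 5), (np.float64(19.0), 5), (np.float64(25.0), 4), (np.float64(31.0), 4), (np.float64(37.0), 4), (np.float64(43.0), 2), (np.float64(49.0), 1), (np.float64(55.0), 1), (np.float64(61.0), 3), (np.float64(67.0), 4)] [-173.   91.   51.]
outer (480, 80) [(np.float64(-5.0), 0), (np.float64(1.0), 0), (np.float64(7.0), 1), (np.float64(13.0), 1), (np.float64(19.0), 1), (np.float64(25.0), 2), (np.float64(31.0), 2), (np.float64(37.0), 2), (np.float64(43.0), 3), (np.float64(49.0), 3), (np.float64(55.0), 3), (np.float64(61.0), 3), (np.float64(67.0), 4), (np.float64(73.0), 
[... 2592 characters left out ...]
64(77.0), 3), (np.float64(83.0), 4), (np.float64(89.0), 5), (np.float64(95.0), 6)] [-119.  103.   61.]
third (500, 215) [(np.float64(59.0), 6), (np.float64(65.0), 4), (np.float64(71.0), 3), (np.float64(77.0), 1), (np.float64(83.0), 1), (np.float64(89.0), 3), (np.float64(95.0), 5)] [-103.  132.   79.]
third (590, 310) [(np.float64(49.0), 6), (np.float64(55.0), 4), (np.float64(61.0), 3), (np.float64(67.0), 1), (np.float64(73.0), 1), (np.float64(79.0), 3), (np.float64(85.0), 5)] [-58. 179.  69.]
[np.float64(460.1102591434268), np.float64(287.9858686921165), 35] [np.float64(474.2246786765944), np.float64(391.02364410114666), 35]
lin/200 [ 0.3315 -0.5338  0.0545] rows 2.0 spin/90 -0.0002 rows 0.0
```

The black cables would run straight through the rest's working space at z≈60, so they look like decoration, but I'll watch the force anyway. Next I'll go above the pin and part of the way down.

>>> servo_tool(
  linear=[
    [0.1055, -0.178, 0.018],
    [0.1055, -0.178, 0.018],
    [0.1055, -0.178, 0.018],
    [0, 0, 0.25],
    [0, 0, 0.23],
    [0, 0, 0],
    [0, 0, 0],
    [0, 0, 0],
  ],
  spin=[0, 0, 0, 0, 0, 0, 0, 0],
  hand=-0.1,
)

```text
time: 4.3
tool_pos: [464.2, 288.4, 65.6]
tcp_rot: [3.14, 0.003, 3.006]
contact_force: [-0.6, -0.2, 0.0]
grip_width: 41.5
finger_force: 0.0
```

```bash
cat >> h.py <<'E'
yaw=np.radians(-7.8);_c,_s=np.cos(yaw),np.sin(yaw);O=np.array([579,271.7])
def w(x,y,z): return [*(O+[_c*x-_s*y,_s*x+_c*y]),z]
def inv(X): return np.array((_c*(X[0]-O[0])+_s*(X[1]-O[1]),-_s*(X[0]-O[0])+_c*(X[1]-O[1]),X[2]))
E
python3 - <<'E'
from h import *
np.set_printoptions(precision=1,suppress=True)
o=monitor.get_obs();print(inv(o['tool_pos']),np.degrees(o['tcp_rot']),o['contact_force'])
goto(w(-117,.1,37),172.2)
# grip row centre from the new wrist view: darkest run at grip
c=cap('wrist','w4.png')
p=proj(c,[w(-131,0,54),w(-115,0,54),w(-131,13,54),w(-131,-13,54)]);print(p)
r=int(round((p[0][1]+p[1][1])/2));print(r,c['frame'][r,p.astype(int)[:,0].min()-15:p.astype(int)[:,0].max()+15].mean(1).astype(int))
E
```

```text
[-116.     1.    65.6] [179.9   0.2 172.2] [-0.6 -0.2  0. ]
lin/200 [ 0.  -0.   0.1] rows 0.5 spin/90 0.0001 rows 0.0
[[252.3 206.4]
 [252.3 230.9]
 [273.9 206.4]
 [230.7 206.4]]
219 [185 186 185 185 183 177 175 162  91  71  78  78  92  99 109  56  24  23
  27  28  26  28  26  29  28  29  30  30  31  27  30  28  33  31  32  38
  36  35  37  35  35  37  33  38  35  34  34  31  30  31  26  26  27  25
  26  26  29  25  19  22  76 193 207 206 208 210 211 212 214 212 210 213
 212]
```

The pin lines up with the model to within 1 mm, so I'll descend and close.

>>> servo_tool(
  linear=[
    [0.002, -0.004, 0.073],
    [0.002, 0, 0.07],
    [0, 0, 0],
    [0, 0, 0],
    [0, 0, 0],
    [0, 0, 0],
    [0, 0, 0],
    [0, 0, 0],
  ],
  spin=[0, 0, 0, 0, 0, 0, 0, 0],
)

```text
time: 5.35
tool_pos: [462.1, 287.1, 35.0]
tcp_rot: [3.141, 0.0, 3.005]
contact_force: [-0.5, -0.9, 0.1]
grip_width: 41.6
finger_force: 0.0
```

>>> servo_tool(
  linear=[
    [0, 0, 0],
    [0, 0, 0],
    [0, 0, 0],
    [0, 0, 0],
    [0, 0, 0],
    [0, 0, 0],
    [0, 0, 0],
    [0, 0, 0],
  ],
  spin=[0, 0, 0, 0, 0, 0, 0, 0],
  hand=-1,
)

```text
time: 6.35
tool_pos: [462.1, 287.2, 35.0]
tcp_rot: [3.141, 0.0, 3.005]
contact_force: [-0.0, 1.7, -0.1]
grip_width: 25.3
finger_force: 30.0
```

>>> servo_tool(
  linear=[
    [0.03, 0, 0],
    [0.05, 0, 0],
    [0.05, 0, 0],
    [0.05, 0, 0],
    [0.06, 0, 0],
    [0.06, 0, 0],
    [0.06, 0, 0],
    [0, 0, 0],
  ],
  spin=[0, 0, 0, 0, 0, 0, 0, 0],
)

```text
time: 7.35
tool_pos: [389.4, 296.8, 34.8]
tcp_rot: [-3.141, -0.001, 3.006]
contact_force: [0.8, -0.3, -1.6]
grip_width: 24.7
finger_force: 30.0
```

```bash
python3 - <<'E'
from h import *
np.set_printoptions(precision=1,suppress=True)
o=monitor.get_obs();print(inv(o['tool_pos']),np.degrees(o['tcp_rot']),o['contact_force'],o['grip_width'],o['finger_force'])
c=cap('wrist','w5.png')
# collar/shank row scan in scale frame at z54
ox=inv(o['tool_pos'])[0]+27
for x in(-45,-30,-10,-2.5,5,30,60,64,70):
    p=proj(c,[w(ox+x,y,54) for y in range(-20,21,2)]);print(x,[int(c['frame'][int(round(v)),int(round(u))].mean()) for u,v in p])
E
```

```text
[-191.2   -0.8   34.8] [-180.    -0.1  172.3] [ 0.8 -0.3 -1.6] 24.732585179247554 29.990765070542693
-45 [133, 161, 167, 163, 139, 135, 132, 137, 126, 102, 148, 153, 164, 173, 173, 184, 124, 138, 153, 126, 143]
-30 [147, 146, 27, 20, 28, 26, 29, 33, 39, 47, 44, 46, 36, 33, 25, 32, 22, 22, 148, 147, 148]
-10 [100, 84, 75, 130, 76, 72, 78, 74, 76, 73, 74, 76, 76, 76, 75, 73, 71, 69, 82, 99, 102]
-2.5 [122, 54, 76, 167, 149, 37, 54, 48, 52, 32, 41, 41, 30, 30, 29, 136, 85, 131, 56, 134, 131]
5 [121, 117, 112, 116, 111, 248, 249, 254, 255, 255, 255, 255, 254, 254, 254, 64, 174, 224, 230, 168, 128]
30 [28, 25, 22, 25, 27, 28, 27, 25, 26, 29, 23, 26, 25, 25, 27, 27, 26, 27, 27, 30, 30]Traceback (most recent call last):
  File "<stdin>", line 8, in <module>
IndexError: index 385 is out of bounds for axis 0 with size 384
```

The pin is free. Now I'll lift it, carry it across, and come down in front of the rest at axis height ~70.

>>> servo_tool(
  linear=[
    [0, 0, -0.15],
    [0, 0, -0.15],
    [0, 0.175, 0],
    [0, 0.175, 0],
    [0, 0.1745, 0],
    [0, 0, 0.11],
    [0, 0, 0.11],
    [0, 0, 0],
  ],
  spin=[0, 0, 0, 0, 0, 0, 0, 0],
)

```text
time: 8.4
tool_pos: [404.2, 400.0, 49.3]
tcp_rot: [-3.139, -0.003, 3.005]
contact_force: [0.2, 0.5, -1.4]
grip_width: 24.8
finger_force: 30.0
```

```bash
python3 - <<'E'
from h import *
np.set_printoptions(precision=1,suppress=True)
o=monitor.get_obs();print(inv(o['tool_pos']),np.degrees(o['tcp_rot']),o['contact_force'],o['grip_width'],o['finger_force'])
S=cap('scene','s6.png');T=cap('side','t6.png');c=cap('wrist','w6.png')
b=inv(o['tool_pos']);P=[w(b[0]+27+x,b[1],b[2]+19) for x in(-41,-5,0,66)]
f=lambda c,p,k,s:cv2.resize(cv2.getRectSubPix(c['frame'],s,tuple(map(float,p))),None,fx=k,fy=k,interpolation=cv2.INTER_CUBIC)
for q in(proj(S,P),proj(T,P),proj(c,P)):print(q)
A=f(T,proj(T,P)[3],5,(72,72));B=f(S,proj(S,P)[3],5,(72,72));
cv2.imwrite('pics/v6.png',np.hstack([A,B]))
E
```

```text
[-190.6  103.4   49.3] [-179.9   -0.2  172.2] [ 0.2  0.5 -1.4] 24.816522871716423 29.990645090583712
[[170.  193.6]
 [179.7 189.7]
 [181.  189.2]
 [198.  182.5]]
[[236.9 301.3]
 [227.7 293.7]
 [226.5 292.7]
 [209.9 279. ]]
[[252.  224.6]
 [252.1 286.3]
 [252.1 294.3]
 [252.3 388.1]]
```

View pics/v6.png

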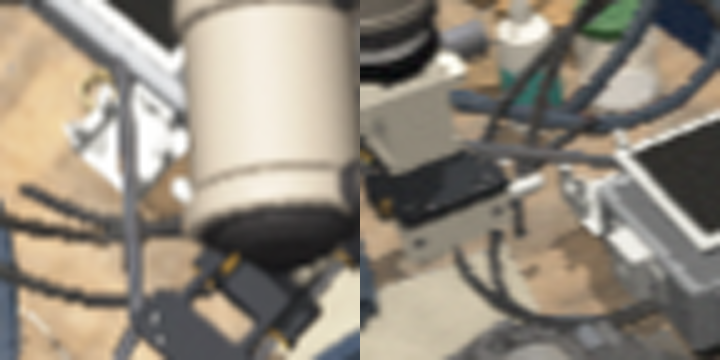

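The scene crop shows the shank tip at full-frame (198.4,183), exactly as predicted and pointing at the front ear. I'll slide forward now, with the shank in the flared part of the notches.

>>> servo_tool(
  linear=[
    [-0.05, 0.0035, -0.008],
    [-0.055, 0, 0],
    [-0.058, 0, 0],
    [-0.058, 0, 0],
    [-0.058, 0, 0],
    [-0.058, 0, 0],
    [-0.055, 0, 0],
    [0, 0, 0],
  ],
  spin=[0, 0, 0, 0, 0, 0, 0, 0],
)

```text
time: 9.55
tool_pos: [483.6, 390.6, 52.4]
tcp_rot: [3.141, 0.0, 3.005]
contact_force: [-0.4, -0.8, -1.5]
grip_width: 24.7
finger_force: 30.0
```

```bash
python3 - <<'E'
from h import *
np.set_printoptions(precision=1,suppress=True)
o=monitor.get_obs();print(inv(o['tool_pos']),np.degrees(o['tcp_rot']),o['contact_force'],o['moment'],o['grip_width'],o['finger_force'])
c=cap('wrist','w7.png');b=inv(o['tool_pos'])
# collar/ear in wrist view: scan along pin axis & print row of y for several x
for x in range(-48,4,4):
    p=proj(c,[w(b[0]+27+x,b[1]+y,b[2]+19) for y in range(-20,21,4)]);
    if p[0][1]<383: print(x,p[5].astype(int),[int(c['frame'][int(round(v)),int(round(u))].mean()) for u,v in p])
E
```

```text
[-110.6  104.9   52.4] [180.    0.  172.2] [-0.4 -0.8 -1.5] [0.  0.1 0. ] 24.72499602032304 29.990615202113986
-48 [253 215] [75, 75, 63, 55, 51, 156, 86, 86, 45, 191, 189]
-44 [253 222] [191, 146, 78, 81, 91, 44, 60, 86, 55, 141, 199]
-40 [253 230] [143, 144, 21, 15, 21, 20, 19, 18, 25, 145, 142]
-36 [253 237] [148, 149, 23, 21, 19, 20, 18, 23, 19, 145, 146]
-32 [253 244] [145, 59, 23, 31, 29, 36, 31, 26, 16, 119, 146]
-28 [253 251] [146, 24, 34, 23, 35, 22, 33, 26, 31, 16, 147]
-24 [253 258] [83, 82, 81, 80, 82, 82, 82, 84, 83, 84, 80]
-20 [254 265] [102, 104, 105, 107, 101, 107, 101, 105, 102, 105, 106]
-16 [254 272] [120, 118, 118, 116, 118, 116, 121, 118, 119, 122, 123]
-12 [254 278] [111, 113, 112, 111, 110, 114, 112, 113, 112, 112, 115]
-8 [254 285] [119, 52, 46, 27, 27, 35, 30, 22, 29, 53, 126]
-4 [254 291] [119, 57, 85, 35, 41, 32, 31, 22, 99, 51, 126]
0 [254 298] [120, 54, 130, 38, 50, 46, 32, 43, 194, 57, 127]
```

>>> servo_tool(
  linear=[
    [0.007, -0.004, 0],
    [0, 0, 0.017],
    [0, 0, 0.017],
    [0, 0, 0.017],
    [0, 0, 0.017],
    [0, 0, 0.015],
    [0, 0, 0],
    [0, 0, 0],
  ],
  spin=[0, 0, 0, 0, 0, 0, 0, 0],
)

```text
time: 10.6
tool_pos: [481.3, 390.2, 36.0]
tcp_rot: [3.141, 0.0, 3.005]
contact_force: [-0.8, 0.5, -0.1]
grip_width: 25.1
finger_force: 30.0
```

```bash
python3 - <<'E'
from h import *
np.set_printoptions(precision=2,suppress=True)
o=monitor.get_obs();print(inv(o['tool_pos']),np.degrees(o['tcp_rot']),o['contact_force'],o['moment'],o['grip_width'],o['finger_force'])
E
```

```text
[-112.92  104.19   36.05] [179.99   0.   172.2 ] [-0.84  0.52 -0.08] [-0.04  0.06 -0.03] 25.124034023133504 29.990542541490868
```

>>> servo_tool(
  linear=[
    [0, 0, 0.005],
    [0, 0, 0],
    [0, 0, 0],
    [0, 0, 0],
    [0, 0, 0],
    [0, 0, 0],
    [0, 0, 0],
    [0, 0, 0],
  ],
  spin=[0, 0, 0, 0, 0, 0, 0, 0],
)

```text
time: 11.6
tool_pos: [481.2, 390.3, 35.0]
tcp_rot: [3.141, 0.0, 3.005]
contact_force: [-1.7, -0.8, 3.3]
grip_width: 25.0
finger_force: 30.0
```

>>> servo_tool(
  linear=[
    [0, 0, 0],
    [0, 0, 0],
    [0, 0, 0],
    [0, 0, -0.15],
    [0, 0, -0.25],
    [0, 0, -0.25],
    [0, 0, -0.25],
    [0, 0, 0],
  ],
  spin=[0, 0, 0, 0, 0, 0, 0, 0],
  hand=-0.1,
)

```text
time: 12.6
tool_pos: [483.1, 391.4, 219.8]
tcp_rot: [3.135, 0.007, 3.005]
contact_force: [-0.5, -0.1, -0.9]
grip_width: 41.6
finger_force: 0.0
```

```bash
python3 - <<'E'
from h import *
import pickle
np.set_printoptions(precision=1,suppress=True)
o=monitor.get_obs();print(inv(o['tool_pos']),o['contact_force'],o['grip_width'])
c=cap('wrist','w8.png');pickle.dump(c,open('w8.pkl','wb'))
for x in range(-48,14,3):
    p=proj(c,[w(-86+x,104+y,54) for y in range(-21,22,3)])
    if p[0][1]<383: print(x,p[7].astype(int),[int(c['frame'][int(round(v)),int(round(u))].mean()) for u,v in p])
E
```

```text
[-111.3  105.6  219.8] [-0.5 -0.1 -0.9] 41.57145112839889
-48 [251 152] [230, 158, 160, 168, 101, 71, 77, 72, 68, 221, 243, 242, 242, 187, 204]
-45 [251 155] [150, 157, 165, 159, 167, 152, 83, 96, 73, 77, 205, 202, 187, 183, 197]
-42 [251 157] [87, 64, 45, 98, 113, 166, 155, 80, 79, 85, 76, 197, 193, 186, 188]
-39 [251 160] [75, 83, 82, 73, 34, 34, 25, 10, 55, 53, 46, 62, 130, 192, 193]
-36 [251 163] [67, 75, 78, 57, 27, 32, 32, 39, 34, 38, 30, 54, 67, 196, 200]
-33 [251 165] [225, 214, 146, 32, 35, 38, 51, 54, 51, 45, 39, 32, 95, 75, 196]
-30 [251 168] [229, 173, 157, 60, 30, 49, 56, 46, 63, 69, 42, 43, 86, 94, 66]
-27 [251 171] [228, 217, 154, 53, 29, 46, 59, 46, 63, 62, 37, 44, 89, 67, 69]
-24 [251 173] [234, 226, 215, 51, 31, 52, 60, 44, 63, 59, 38, 44, 117, 104, 96]
-21 [251 176] [161, 154, 189, 43, 29, 52, 61, 48, 68, 61, 38, 44, 113, 111, 119]
-18 [251 179] [164, 163, 160, 39, 29, 50, 59, 48, 68, 64, 36, 45, 192, 71, 94]
-15 [251 181] [164, 169, 170, 41, 29, 55, 62, 50, 61, 63, 37, 47, 182, 205, 186]
-12 [251 184] [165, 167, 170, 39, 25, 56, 63, 48, 60, 57, 37, 47, 185, 201, 201]
-9 [251 186] [165, 171, 168, 32, 36, 55, 61, 46, 60, 60, 36, 47, 190, 198, 193]
-6 [251 189] [161, 167, 166, 72, 34, 67, 62, 51, 60, 62, 35, 30, 198, 194, 196]
-3 [251 191] [159, 164, 167, 160, 34, 41, 45, 49, 42, 41, 50, 171, 200, 203, 206]
0 [251 194] [159, 163, 167, 140, 203, 155, 66, 46, 59, 185, 244, 182, 204, 204, 207]
3 [251 196] [255, 236, 127, 125, 252, 255, 255, 255, 255, 255, 242, 145, 124, 199, 208]
6 [251 199] [255, 255, 124, 125, 136, 194, 255, 255, 255, 207, 119, 124, 123, 193, 181]
9 [251 201] [255, 255, 135, 127, 123, 255, 254, 255, 255, 213, 118, 122, 219, 254, 128]
12 [251 204] [255, 255, 143, 132, 141, 255, 254, 255, 255, 206, 128, 129, 116, 101, 147]
```

```bash
python3 - <<'E'
from h import *
import pickle
np.set_printoptions(precision=1,suppress=True)
d=pickle.load(open('d0.pkl','rb'));S,T=d['scene'],d['side']
for c,q in((S,[(281,274),(267,290),(300,312),(312,294)]),(T,[(322,160),(305,155),(294,179),(312,186)])):
    P=np.array([plane(c,u,22) for u in q]);print(P[:,:2].tolist(),P.mean(0))
    for i in range(4):
        e=P[(i+1)%4]-P[i];print(round(np.linalg.norm(e),1),round(np.degrees(np.arctan2(e[1],e[0])),1))
o=monitor.get_obs();print(inv(o['tool_pos']),np.degrees(o['tcp_rot']))
c=cap('wrist','w9.png')
f=c['frame']
for y in (-9,0,9):
    print(y,[(x,int(f[int(round(v)),int(round(u))].mean())) for x in range(-12,14,2) for u,v in [proj(c,w(-86+x,104+y,60))[0]] if v<383])
E
```

```text
[[463.6365897405997, -70.63232333932899], [397.3767321174023, -83.03168915959793], [415.77264147264873, -190.6642935456078], [479.88169206498236, -175.20272372156523]] [ 439.2 -129.9   22. ]
67.4 -169.4
109.2 -80.3
65.9 13.6
105.8 98.8
[[416.0278791991123, -190.08109541487863], [476.8829161568282, -176.30439773712806], [461.896100925686, -71.20525154247161], [396.0570605018012, -80.07416426985537]] [ 437.7 -129.4   22. ]
62.4 12.8
106.2 98.1
66.4 -172.3
111.8 -79.7
[-112.3  104.7  216.9] [179.8   0.2 172.2]
-9 [(-12, 39), (-10, 34), (-8, 30), (-6, 34), (-4, 81), (-2, 239), (0, 246), (2, 220), (4, 111), (6, 169), (8, 123), (10, 208), (12, 249)]
0 [(-12, 66), (-10, 66), (-8, 66), (-6, 69), (-4, 39), (-2, 233), (0, 255), (2, 255), (4, 255), (6, 255), (8, 255), (10, 255), (12, 255)]
9 [(-12, 38), (-10, 39), (-8, 39), (-6, 35), (-4, 85), (-2, 254), (0, 252), (2, 221), (4, 119), (6, 149), (8, 118), (10, 217), (12, 248)]
```

The pin lies in both notches, with the collar about 4 mm in front of the front ear. The two views agree on the pan: centre (438.5,-129.7), long axis 99°, rim at z≈22. I'll go over the vise to reach it.

>>> servo_tool(
  linear=[
    [0, 0, -0.25],
    [0, 0, -0.25],
    [-0.016, -0.3, 0],
    [-0.016, -0.3, 0],
    [-0.016, -0.3, 0],
    [-0.016, -0.3, 0],
    [-0.016, -0.3, 0],
    [-0.016, -0.3, 0],
  ],
  spin=[0, 0, 0, 0, 0, 0, 0, 0],
  hand=1,
)

```text
time: 13.7
tool_pos: [450.4, 29.2, 313.2]
tcp_rot: [-3.141, -0.003, 3.006]
contact_force: [1.1, -0.1, -0.8]
grip_width: 91.8
finger_force: 0.0
```

>>> servo_tool(
  linear=[
    [-0.013, -0.27, 0],
    [-0.013, -0.27, 0],
    [-0.013, -0.27, 0],
    [0, 0, 0],
    [0, 0, 0],
    [0, 0, 0],
    [0, 0, 0],
    [0, 0, 0],
  ],
  spin=[0, 0, 0, 0.115, 0.115, 0.115, 0.115, 0.115],
)

```text
time: 14.7
tool_pos: [436.6, -130.4, 313.0]
tcp_rot: [-3.14, -0.003, 2.096]
contact_force: [-0.5, 0.5, 1.0]
grip_width: 92.0
finger_force: 0.0
```

>>> servo_tool(
  linear=[
    [0, 0, 0],
    [0, 0, 0],
    [0, 0, 0.25],
    [0, 0, 0.25],
    [0, 0, 0],
    [0, 0, 0],
    [0, 0, 0],
    [0, 0, 0],
  ],
  spin=[0.115, 0.115, 0, 0, 0, 0, 0, 0],
)

```text
time: 15.7
tool_pos: [437.7, -130.9, 216.1]
tcp_rot: [3.14, 0.001, 1.741]
contact_force: [0.8, -0.2, -0.3]
grip_width: 91.9
finger_force: 0.0
```

```bash
python3 - <<'E'
from h import *
import pickle
np.set_printoptions(precision=1,suppress=True)
o=monitor.get_obs();print(o['tool_pos'],np.degrees(o['tcp_rot']),o['contact_force'],o['grip_width'])
goto([438.5,-129.7,o['tool_pos'][2]],99.2)
c=cap('wrist','w10.png');pickle.dump(c,open('w10.pkl','wb'))
h=cv2.cvtColor(c['frame'],cv2.COLOR_BGR2HSV)
m=((h[...,2]>190)&(h[...,1]<45)).astype(np.uint8)
q=proj(c,[[479,-176,22],[416,-190,22],[397,-82,22],[463,-71,22]]);print(q)
cs,_=cv2.findContours(m,cv2.RETR_EXTERNAL,cv2.CHAIN_APPROX_NONE)
for k in sorted(cs,key=cv2.contourArea)[-4:]:
    a=cv2.approxPolyDP(k,5,True)[:,0];print(cv2.contourArea(k),a.tolist(),[plane(c,u,22)[:2].round(1).tolist() for u in a])
d=pickle.load(open('d0.pkl','rb'))
for n,u in(('blue',(757/4+149.6,190/4+119.6)),('green',(763/4+149.6,120/4+119.6))):print(n,plane(d['side'],u,68))
E
```

```text
[ 437.7 -130.9  216.1] [179.9   0.1  99.8] [ 0.8 -0.2 -0.3] 91.86845443662075
lin/200 [0. 0. 0.] rows 0.0 spin/90 0.0061 rows 0.1
[[279.5 208.7]
 [228.1 211.1]
 [225.5 121.7]
 [283.4 122. ]]
1978.5 [[198, 203], [188, 221], [198, 220], [209, 231], [204, 254], [256, 251], [264, 238]] [[377.4, -185.7], [367.8, -211.7], [380.1, -208.3], [395.8, -220.9], [393.6, -254.4], [460.0, -238.7], [467.0, -218.7]]
2917.0 [[325, 14], [435, 36], [446, 0], [328, 0]] [[484.3, 45.4], [605.8, 45.1], [605.8, 79.6], [484.4, 58.5]]
3262.5 [[0, 0], [0, 144], [24, 148], [20, 0]] [[148.5, 0.4], [139.4, -152.3], [167.0, -152.3], [168.9, 3.9]]
5102.5 [[226, 121], [220, 176], [226, 212], [279, 213], [283, 123]] [[397.4, -81.2], [399.7, -146.9], [413.5, -191.6], [479.5, -181.7], [462.7, -72.2]]
blue [ 346.  -167.9   68. ]
green [ 373.7 -233.2   68. ]
```

>>> servo_tool(
  linear=[
    [0.004, 0.004, 0.25],
    [0, 0, 0.25],
    [0, 0, 0.25],
    [0, 0, 0.15],
    [0, 0, 0.09],
    [0, 0, 0.045],
    [0, 0, 0],
    [0, 0, 0],
  ],
  spin=[0.011, 0, 0, 0, 0, 0, 0, 0],
)

```text
time: 16.75
tool_pos: [438.4, -129.9, 8.7]
tcp_rot: [3.14, 0.001, 1.724]
contact_force: [-0.3, 0.2, -0.2]
grip_width: 91.6
finger_force: 0.0
```

>>> servo_tool(
  linear=[
    [0, 0, 0],
    [0, 0, 0],
    [0, 0, 0],
    [0, 0, 0],
    [0, 0, 0],
    [0, 0, 0],
    [0, 0, 0],
    [0, 0, 0],
  ],
  spin=[0, 0, 0, 0, 0, 0, 0, 0],
  hand=-1,
)

```text
time: 17.75
tool_pos: [437.8, -129.7, 8.1]
tcp_rot: [3.142, -0.0, 1.724]
contact_force: [-1.6, 0.5, 5.9]
grip_width: 65.8
finger_force: 30.0
```

>>> servo_tool(
  linear=[
    [0, 0, -0.05],
    [0, 0, -0.15],
    [0, 0, -0.27],
    [0, 0, -0.27],
    [0, 0, -0.27],
    [0, 0, -0.27],
    [0, 0, -0.27],
    [0, 0, 0],
  ],
  spin=[0, 0, 0, 0, 0, 0, 0, 0],
)

```text
time: 18.75
tool_pos: [439.1, -130.2, 322.1]
tcp_rot: [3.134, 0.005, 1.724]
contact_force: [-0.5, -1.0, -3.7]
grip_width: 65.8
finger_force: 30.0
```

>>> servo_tool(
  linear=[
    [0, 0, 0],
    [0, 0, 0],
    [0, 0, 0],
    [0, 0, 0],
    [0, 0, 0],
    [0, 0, 0],
    [0, 0, 0],
    [0, 0, 0],
  ],
  spin=[-0.1, -0.103, -0.103, -0.103, -0.103, -0.103, -0.103, -0.1],
)

```text
time: 19.75
tool_pos: [437.0, -129.3, 316.4]
tcp_rot: [3.14, -0.003, 3.014]
contact_force: [-0.3, 0.8, -2.6]
grip_width: 65.8
finger_force: 30.0
```

>>> servo_tool(
  linear=[
    [-0.05, 0.2, 0],
    [-0.05, 0.26, 0],
    [-0.05, 0.27, 0],
    [-0.05, 0.27, 0],
    [-0.05, 0.27, 0],
    [-0.05, 0.27, 0],
    [-0.05, 0.25, 0],
    [-0.05, 0.2, 0],
  ],
  spin=[0, 0, 0, 0, 0, 0, 0, 0],
)

```text
time: 20.75
tool_pos: [569.4, 256.2, 315.8]
tcp_rot: [-3.14, -0.003, 3.01]
contact_force: [0.8, -0.7, -3.2]
grip_width: 66.1
finger_force: 30.0
```

```bash
python3 - <<'E'
from h import *
np.set_printoptions(precision=2,suppress=True)
c=cap('wrist','w11.png')
o=monitor.get_obs();print(inv(o['tool_pos']),np.degrees(o['tcp_rot']),o['contact_force'],o['grip_width'],o['finger_force'])
goto(w(-4,0,o['tool_pos'][2]),172.2)
b=o['tool_pos'];r=R.from_euler('xyz',o['tcp_rot'])
for dx in(45,50,53,55,57,60,65):
    p=proj(c,[b+r.apply([dx,y,-14+1.5]) for y in range(-40,41,8)]);print(dx,p[5].astype(int),[int(c['frame'][int(v),int(u)].mean()) for u,v in p if v<384])
E
```

```text
[ -7.24 -12.47 314.8 ] [179.9   -0.21 172.6 ] [-4.56  0.91 -3.92] 65.37861564058824 29.999974071979523
lin/200 [-0.02  0.06  0.  ] rows 0.2 spin/90 0.0044 rows 0.0
45 [262 165] [35, 102, 238, 243, 243, 241, 254, 244, 111, 199, 199]
50 [262 155] [53, 150, 211, 214, 189, 188, 192, 187, 153, 194, 188]
53 [262 149] [40, 235, 235, 234, 234, 234, 235, 255, 223, 245, 252]
55 [262 145] [43, 125, 127, 129, 128, 126, 141, 124, 143, 127, 251]
57 [262 140] [13, 154, 160, 32, 32, 48, 51, 51, 217, 103, 247]
60 [262 134] [183, 159, 161, 32, 29, 42, 45, 46, 97, 255, 250]
65 [262 124] [91, 107, 101, 121, 143, 141, 125, 148, 224, 254, 115]
```

>>> servo_tool(
  linear=[
    [-0.016, 0.0625, 0],
    [0, 0, 0.25],
    [0, 0, 0.25],
    [0, 0, 0.25],
    [0, 0, 0.17],
    [0, 0, 0],
    [0, 0, 0],
    [0, 0, 0],
  ],
  spin=[0.0045, 0, 0, 0, 0, 0, 0, 0],
)

```text
time: 21.8
tool_pos: [575.8, 266.3, 136.2]
tcp_rot: [3.14, 0.003, 3.001]
contact_force: [-0.7, -0.1, -2.3]
grip_width: 65.8
finger_force: 30.0
```

```bash
python3 - <<'E'
from h import *
np.set_printoptions(precision=2,suppress=True)
o=monitor.get_obs();print(inv(o['tool_pos']),np.degrees(o['tcp_rot']),o['contact_force'],o['grip_width'],o['finger_force'])
E
```

```text
[ -2.45  -5.74 136.16] [179.9    0.2  171.96] [-0.69 -0.1  -2.31] 65.75234514495213 29.99941259622574
```

>>> servo_tool(
  linear=[
    [0.006, 0.0285, 0.03],
    [0, 0, 0.03],
    [0, 0, 0.025],
    [0, 0, 0.02],
    [0, 0, 0.015],
    [0, 0, 0.015],
    [0, 0, 0.01],
    [0, 0, 0],
  ],
  spin=[0, 0, 0, 0, 0, 0, 0, 0],
)

```text
time: 22.8
tool_pos: [574.3, 271.9, 105.1]
tcp_rot: [-3.142, 0.0, 3.002]
contact_force: [-1.9, -0.8, 1.0]
grip_width: 65.7
finger_force: 30.0
```

```bash
python3 - <<'E'
from h import *
np.set_printoptions(precision=2,suppress=True)
o=monitor.get_obs();print(inv(o['tool_pos']),np.degrees(o['tcp_rot']),o['contact_force'],o['grip_width'],o['finger_force'])
E
```

```text
[ -4.72  -0.44 105.12] [-180.      0.    171.97] [-1.94 -0.77  0.96] 65.65533910687368 30.00015914440155
```

>>> servo_tool(
  linear=[
    [0, 0, 0],
    [0, 0, 0],
    [0, 0, 0],
    [0, 0, -0.1],
    [0, 0, -0.25],
    [0, 0, -0.3],
    [0, 0, -0.3],
    [0, 0, 0],
  ],
  spin=[0, 0, 0, 0, 0, 0, 0, 0],
  hand=0.8,
)

```text
time: 23.8
tool_pos: [576.1, 272.7, 301.2]
tcp_rot: [3.136, 0.011, 3.002]
contact_force: [0.0, 0.1, 0.0]
grip_width: 82.3
finger_force: 0.0
```

>>> servo_tool(
  linear=[
    [0, -0.29, 0],
    [0, -0.29, 0],
    [0, 0, 0],
    [0, 0, 0],
    [0, 0, 0],
    [0, 0, 0],
    [0, 0, 0],
    [0, 0, 0],
  ],
  spin=[0, 0, 0.115, 0.115, 0.115, 0.115, 0.115, 0.115],
)

```text
time: 24.8
tool_pos: [557.8, 157.0, 293.7]
tcp_rot: [-3.14, -0.0, 1.912]
contact_force: [-0.2, 0.6, 0.0]
grip_width: 82.8
finger_force: 0.0
```

```bash
python3 - <<'E'
from h import *
import pickle
np.set_printoptions(precision=1,suppress=True)
S=cap('scene','s12.png');T=cap('side','t12.png');W=cap('wrist','w12.png');pickle.dump((S,T,W),open('p12.pkl','wb'))
o=monitor.get_obs();print(o['tool_pos'],inv(o['tool_pos']),np.degrees(o['tcp_rot']),o['contact_force'],o['grip_width'])
f=lambda c,p,k,s:cv2.resize(cv2.getRectSubPix(c['frame'],s,tuple(map(float,p))),None,fx=k,fy=k,interpolation=cv2.INTER_CUBIC)
print(proj(W,[w(100,0,180),w(-20,-122,104),w(-4,0,120)]))
cv2.imwrite('pics/v12.png',np.vstack([np.hstack([f(S,(262,152),7,(56,56)),f(T,(181,201),7,(56,56))]),cv2.resize(W['frame'][100:240],(784,208))]))
E
```

```text
[557.8 157.1 294. ] [  -5.4 -116.4  294. ] [-179.9   -0.   110.1] [-0.  -0.6  0. ] 82.40217241118036
[[418.2 127.6]
 [240.8 167.9]
 [306.6  76.5]]
```

```bash
cat >> h.py <<'E'
DC=np.array([99.6,0,182.])
def dialmap(c,C=DC,r=80,k=4):
    g=np.linspace(-r,r,2*r*k+1);X,Y=np.meshgrid(g,-g)  # right, up
    u=np.array([np.sin(np.radians(35)),0,np.cos(np.radians(35))])
    L=C+X[...,None]*np.array([0,-1,0])+Y[...,None]*u
    Wd=np.stack([O[0]+_c*L[...,0]-_s*L[...,1],O[1]+_s*L[...,0]+_c*L[...,1],L[...,2]],-1)
    p=proj(c,Wd.reshape(-1,3)).reshape(*X.shape,2).astype(np.float32)
    return cv2.remap(c['frame'],p[...,0],p[...,1],cv2.INTER_CUBIC,borderValue=(128,0,128))
E
python3 - <<'E'
from h import *
import pickle
S,T,W=pickle.load(open('p12.pkl','rb'))
ims=[cv2.resize(dialmap(c),(390,390)) for c in(W,S)]
cv2.imwrite('pics/dial12.png',np.hstack(ims))
for im in ims:
    g=cv2.cvtColor(im,cv2.COLOR_BGR2GRAY)
    m=((g>150)&(cv2.cvtColor(im,cv2.COLOR_BGR2HSV)[...,1]<60)).astype(np.uint8);n,l,st,ce=cv2.connectedComponentsWithStats(m);i=1+st[1:,4].argmax();print(st[i],ce[i])
E
```

```text
[   20    48   345   342 79666] [190.02820526 216.53230989]
[   50    19   306   371 71285] [213.43264361 209.30215333]
```

View pics/dial12.png

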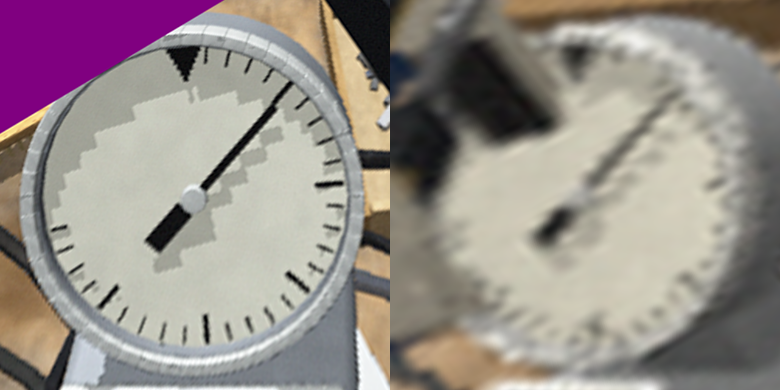

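The rectified dial shows the hub at (193,198), the pointer tip at (290,84), about 40° clockwise, and the arrowhead at (185,62), about -5°. So the knob needs about 45° clockwise. Next I'll find the knob centre numerically.

```bash
python3 - <<'E'
from h import *
import pickle
np.set_printoptions(precision=1,suppress=True)
S,T,W=pickle.load(open('p12.pkl','rb'));d=pickle.load(open('d0.pkl','rb'))
for n,c in(('W12',W),('side0',d['side']),('w2',pickle.load(open('w2.pkl','rb')))):
    q=proj(c,w(-20,-122,104))[0];R0=int(1.8*np.linalg.norm(proj(c,w(-20,-101,104))[0]-q))
    x0,y0=(q-R0).astype(int);x0=max(x0,0)
    g=c['frame'][y0:y0+2*R0,x0:x0+2*R0].max(2)
    m=(g<70).astype(np.uint8);k,l,st,ce=cv2.connectedComponentsWithStats(m)
    for i in range(1,k):
        if st[i,4]>60:
            box=st[i,:4];print(n,q,R0,'box',box+[x0,y0,0,0],'area',st[i,4],'cen',ce[i]+[x0,y0],inv(plane(c,ce[i]+[x0,y0],100)))
o=monitor.get_obs()
goto(w(-20,-122,o['tool_pos'][2]),80)
E
```

```text
W12 [240.8 167.9] 31 box [224 145  38  41] area 1100 cen [242.8 164.3] [ -19.7 -117.8  100. ]
side0 [238.5 207.3] 11 box [232 203  14  15] area 153 cen [238.  210.7] [ -25.1 -113.4  100. ]
w2 [121.4 206.8] 30 box [106 183  44  40] area 1205 cen [128.3 202.7] [ -24.  -114.6  100. ]
w2 [121.4 206.8] 30 box [ 91 210  60  26] area 490 cen [118.1 230.4] [  13.  -131.9  100. ]
lin/200 [ 0.  -0.1  0. ] rows 0.2 spin/90 0.334 rows 2.8
```

```bash
python3 - <<'E'
from h import *
import pickle
np.set_printoptions(precision=4,suppress=True)
S,T,W=pickle.load(open('p12.pkl','rb'));d=pickle.load(open('d0.pkl','rb'));w2=pickle.load(open('w2.pkl','rb'))
x,r=tri((W,(243,165.5)),(w2,(128,203)));print(inv(x),r)
x2,r=tri((W,(243,165.5)),(w2,(128,203)),(d['side'],(238.3,210.5)));print(inv(x2),r)
o=monitor.get_obs();goto([x[0],x[1],o['tool_pos'][2]],80);print(x)
E
```

```text
[ -17.9519 -122.2658   83.5369] [np.float64(0.22043093654700283), np.float64(0.22043093654710388)]
[ -17.9256 -122.5281   80.6879] [np.float64(0.30979031164471776), np.float64(1.2369998435764678), np.float64(1.4865231927873732)]
lin/200 [ 0.0035 -0.069   0.0001] rows 0.2 spin/90 0.334 rows 2.8
[544.6209 153.0018  83.5369]
```

>>> servo_tool(
  linear=[
    [0.0035, -0.069, 0],
    [0, 0, 0],
    [0, 0, 0],
    [0, 0, 0.3],
    [0, 0, 0.3],
    [0, 0, 0.2],
    [0, 0, 0],
    [0, 0, 0],
  ],
  spin=[0, 0.111, 0.111, 0.111, 0, 0, 0, 0],
  hand=0.35,
)

```text
time: 25.95
tool_pos: [545.9, 153.3, 136.5]
tcp_rot: [3.139, -0.001, 1.396]
contact_force: [0.6, -0.4, 0.1]
grip_width: 62.2
finger_force: 0.0
```

```bash
python3 - <<'E'
from h import *
np.set_printoptions(precision=4,suppress=True)
o=monitor.get_obs();print(o['tool_pos'],np.degrees(o['tcp_rot'][2]),o['contact_force'])
goto([544.5,153.2,76],80)
E
```

```text
[545.9414 153.2503 136.5355] 80.00112432749617 [ 0.5855 -0.4189  0.128 ]
lin/200 [-0.0018 -0.0078  0.3027] rows 1.0 spin/90 0.0 rows 0.0
```

>>> servo_tool(
  linear=[
    [-0.0015, -0.006, 0.1],
    [0, 0, 0.1],
    [0, 0, 0.07],
    [0, 0, 0.03],
    [0, 0, 0],
    [0, 0, 0],
    [0, 0, 0],
    [0, 0, 0],
  ],
  spin=[0, 0, 0, 0, 0, 0, 0, 0],
)

```text
time: 26.95
tool_pos: [543.8, 153.0, 75.2]
tcp_rot: [3.141, -0.0, 1.395]
contact_force: [0.3, -1.0, -0.2]
grip_width: 61.6
finger_force: 0.0
```

>>> servo_tool(
  linear=[
    [0, 0, 0],
    [0, 0, 0],
    [0, 0, 0],
    [0, 0, 0],
    [0, 0, 0],
    [0, 0, 0],
    [0, 0, 0],
    [0, 0, 0],
  ],
  spin=[0, 0, 0, 0, 0, 0, 0, 0],
  hand=-1,
)

```text
time: 27.95
tool_pos: [543.6, 153.0, 74.9]
tcp_rot: [-3.141, -0.0, 1.395]
contact_force: [-1.5, -0.2, 0.5]
grip_width: 41.6
finger_force: 30.0
```

>>> servo_tool(
  linear=[
    [0, 0, 0],
    [0, 0, 0],
    [0, 0, 0],
    [0, 0, 0],
    [0, 0, 0],
    [0, 0, 0],
    [0, 0, 0],
    [0, 0, 0],
  ],
  spin=[0.06, 0.085, 0.085, 0.085, 0.085, 0.06, 0.034, 0],
)

```text
time: 28.95
tool_pos: [543.2, 153.2, 74.9]
tcp_rot: [-3.141, 0.001, 0.619]
contact_force: [-2.8, 1.1, 2.5]
grip_width: 41.5
finger_force: 30.0
```

```bash
cat >> h.py <<'E'
def dial(c,save):
    im=cv2.resize(dialmap(c),(390,390));cv2.imwrite('pics/'+save,im)
    g=im.max(2).astype(float);f=2.4375
    gray=cv2.cvtColor(im,cv2.COLOR_BGR2GRAY);H=cv2.HoughCircles(cv2.medianBlur(gray,5),cv2.HOUGH_GRADIENT,1,50,param1=100,param2=12,minRadius=9,maxRadius=15)
    hub=np.array([193,198.]);
    if H is not None:
        k=min(H[0],key=lambda q:np.hypot(*(q[:2]-hub)));print('hub',k)
        if np.hypot(*(k[:2]-hub))<8: hub=k[:2].astype(float)
    a=np.radians(np.arange(0,360,1.))
    out={}
    for n,r in(('in',np.arange(20,46,1.)),('out',np.arange(50,62,1.))):
        x=hub[0]+f*r[:,None]*np.sin(a);y=hub[1]-f*r[:,None]*np.cos(a)
        s=cv2.remap(g.astype(np.float32),x.astype(np.float32),y.astype(np.float32),cv2.INTER_LINEAR);fr=(s<75).mean(0)
        out[n]=[(int(i),round(float(fr[i]),2)) for i in np.where(fr>.45)[0]]
    print(out)
E
python3 - <<'E'
from h import *
import pickle
np.set_printoptions(precision=2,suppress=True)
o=monitor.get_obs();print(o['tool_pos'],np.degrees(o['tcp_rot'][2]),o['contact_force'],o['moment'],o['grip_width'])
S,T,W=pickle.load(open('p12.pkl','rb'));print('before');dial(W,'dA.png');dial(S,'dAs.png')
W=cap('wrist','w13.png');S=cap('scene','s13.png');T=cap('side','t13.png')
print('now');dial(W,'dB.png');dial(S,'dBs.png');dial(T,'dBt.png');print(proj(W,w(*DC)))
E
```

```text
[543.17 153.24  74.92] 35.474850317486094 [-2.78  1.12  2.45] [ 0.15  0.72 -0.03] 41.486602123895125
before
hub [193.5 200.5  11. ]
{'in': [(38, 0.69), (39, 1.0), (40, 1.0), (41, 1.0), (42, 1.0)], 'out': [(39, 1.0), (40, 1.0), (83, 0.92), (128, 0.83), (174, 0.75), (175, 0.67), (221, 0.75), (222, 0.75), (240, 0.5), (353, 0.5), (354, 0.67), (355, 0.83), (356, 1.0), (357, 1.0), (358, 0.83), (359, 0.58)]}
hub [154.5 236.5  10.9]
{'in': [(323, 0.46), (324, 0.46), (325, 0.46), (326, 0.5), (327, 0.5), (328, 0.54), (329, 0.54), (330, 0.54), (331, 0.54), (332, 0.54), (333, 0.54), (334, 0.54), (335, 0.54)], 'out': [(303, 0.5), (304, 1.0), (305, 1.0), (306, 1.0), (307, 1.0), (308, 1.0), (309, 1.0), (310, 1.0), (311, 1.0), (312, 1.0), (313, 1.0), (314, 1.0), (315, 1.0), (316, 1.0), (317, 1.0), (318, 1.0), (319, 1.0), (320, 1.0), (321, 1.0), (322, 1.0), (323, 1.0), (324, 1.0), (325, 1.0), (326, 1.0), (327, 1.0), (328, 1.0), (329, 1.0), (330, 1.0), (331, 1.0), (332, 0.58), (355, 0.5), (356, 0.58), (357, 0.58), (358, 0.58), (359, 0.5)]}
now
{'in': [], 'out': []}
hub [277.5  91.5  10.5]
{'in': [(126
[... 1708 characters left out ...]
 (314, 1.0), (315, 1.0), (316, 1.0), (317, 1.0), (318, 1.0), (319, 1.0), (320, 1.0), (321, 1.0), (322, 1.0), (323, 1.0), (324, 1.0), (325, 1.0), (326, 1.0), (327, 1.0), (328, 1.0), (329, 1.0), (330, 1.0), (331, 1.0), (332, 1.0), (333, 1.0), (334, 1.0), (335, 1.0), (336, 1.0), (337, 1.0), (338, 1.0), (339, 1.0), (340, 1.0), (341, 1.0), (342, 1.0), (343, 1.0), (344, 1.0), (345, 1.0), (346, 1.0), (347, 1.0), (348, 1.0), (349, 1.0), (350, 1.0), (351, 1.0), (352, 1.0), (353, 1.0), (354, 1.0), (355, 1.0), (356, 1.0), (357, 1.0), (358, 1.0), (359, 1.0)]}
hub [175.5 218.5   9.6]
{'in': [], 'out': [(35, 0.5), (36, 0.58), (37, 0.67), (38, 0.83), (39, 1.0), (40, 1.0), (41, 0.58)]}
[[  155.56 -1227.27]]
```

>>> servo_tool(
  linear=[
    [0, 0, 0],
    [0, 0, 0],
    [0, 0, -0.1],
    [0, 0, -0.2],
    [0, 0, -0.3],
    [0, 0, -0.3],
    [0, 0, -0.2],
    [0, 0, 0],
  ],
  spin=[0, 0, 0, 0, 0, 0, 0, 0],
  hand=0.35,
)

```text
time: 30.1
tool_pos: [545.4, 153.0, 298.7]
tcp_rot: [3.138, -0.007, 0.619]
contact_force: [0.0, -0.4, -0.3]
grip_width: 62.3
finger_force: 0.0
```

>>> servo_tool(
  linear=[
    [0, 0, 0],
    [0, 0, 0],
    [0, 0, 0],
    [0, 0, 0],
    [0, 0, 0],
    [0, 0, 0],
    [0, 0, 0],
    [0, 0, 0],
  ],
  spin=[-0.118, -0.118, -0.118, -0.118, -0.118, -0.118, -0.118, 0],
)

```text
time: 31.1
tool_pos: [543.4, 152.8, 293.5]
tcp_rot: [-3.14, -0.0, 1.914]
contact_force: [0.0, 0.6, 0.4]
grip_width: 61.8
finger_force: 0.0
```

```bash
python3 - <<'E'
from h import *
import pickle
np.set_printoptions(precision=2,suppress=True)
W=cap('wrist','w14.png');S=cap('scene','s14.png');T=cap('side','t14.png')
o=monitor.get_obs();print(o['tool_pos'],np.degrees(o['tcp_rot'][2]),o['contact_force'],o['grip_width'])
dial(W,'dC.png');dial(T,'dCt.png');pickle.dump((S,T,W),open('p14.pkl','wb'))
g=cv2.imread('pics/dC.png').max(2)
hub=np.array([193.5,199])
for r in(20,25,30,35,40,44,46,48,50,52,54,56,58,60):
    a=np.arange(20,62,1.);x=hub[0]+2.4375*r*np.sin(np.radians(a));y=hub[1]-2.4375*r*np.cos(np.radians(a))
    v=g[y.round().astype(int),x.round().astype(int)];d=a[v<80];print(r,d.min() if len(d) else None,d.max() if len(d) else None,round(float(d.mean()),1) if len(d) else None)
E
```

```text
[543.56 152.89 294.25] 109.59318050040926 [0.65 0.6  0.42] 62.03171847769913
hub [193.5 198.5  14.4]
{'in': [(39, 0.88), (40, 1.0), (41, 1.0), (42, 1.0), (43, 0.92)], 'out': [(36, 0.67), (37, 0.75), (38, 0.92), (39, 1.0), (40, 1.0), (41, 1.0), (42, 0.75), (43, 0.5), (48, 0.5), (57, 0.5), (83, 0.92), (84, 0.92), (128, 0.92), (174, 0.83), (220, 0.75), (221, 0.75), (248, 0.5), (257, 0.5), (266, 0.92), (267, 0.83), (275, 0.5), (284, 0.5), (293, 0.5)]}
hub [175.5 218.5   9.6]
{'in': [], 'out': [(35, 0.5), (36, 0.58), (37, 0.67), (38, 0.83), (39, 0.92), (40, 1.0), (41, 0.58)]}
20 36.0 44.0 40.0
25 38.0 44.0 41.0
30 38.0 44.0 41.0
35 39.0 42.0 40.5
40 39.0 42.0 40.5
44 39.0 42.0 40.5
46 39.0 42.0 40.5
48 40.0 42.0 41.0
50 38.0 42.0 40.0
52 37.0 41.0 39.0
54 36.0 42.0 39.0
56 36.0 43.0 39.5
58 35.0 57.0 41.5
60 34.0 57.0 41.1
```

The pointer reads 40.6° and the plate about 40.0°, with the tick pairs averaged. That's within a degree, so the tare is set and the knob is released. Now the shell: I'll refine its position and check the vise clearance.

```bash
python3 - <<'E'
from h import *
import pickle
np.set_printoptions(precision=3,suppress=True)
d=pickle.load(open('d0.pkl','rb'));S,T=d['scene'],d['side']
sc=lambda p:(p[0]/4+189.6,p[1]/4+124.6); sd=lambda p:(p[0]/4+149.6,p[1]/4+119.6)
for n,a,b in(('FL',(230,345),(497,297)),('BL',(318,315),(415,250)),('BR',(375,352),(450,187)),('FR',(293,412),(545,230)),('visebackR',(400,370),(437,181))):
    x,r=tri((S,sc(a)),(T,sd(b)));print(n,x,r[0])
x,r=tri((S,sc((472,512))),(T,sd((505,152))));print('shell',x,plane(S,sc((472,512)),68),plane(T,sd((505,152)),68))
o=monitor.get_obs();goto([549,-90,294],172.2);goto([549,-90,294],109.6)
E
```

```text
FL [463.339  79.235 164.009] 4.645195255530913
BL [541.934  71.09  150.233] 4.3719548457252495
BR [544.79   11.162 154.73 ] 1.9507382599023253
FR [460.673   5.91  156.069] 1.8067836918272395
visebackR [562.331   1.006 132.836] 1.3000852640396945
shell [548.65  -89.758  64.266] [547.79  -91.814  68.   ] [546.206 -86.884  68.   ]
lin/200 [-1.153 -0.382  0.001] rows 3.9 spin/90 -0.6956 rows 5.9
lin/200 [-1.153 -0.382  0.001] rows 3.9 spin/90 -0.0001 rows 0.0
```

>>> servo_tool(
  linear=[
    [-0.288, -0.0955, 0],
    [-0.288, -0.0955, 0],
    [-0.288, -0.0955, 0],
    [-0.288, -0.0955, 0],
    [0, 0, 0],
    [0, 0, 0.25],
    [0, 0, 0.25],
    [0, 0, 0],
  ],
  spin=[0, 0, 0, 0, 0.1, 0.1, 0, 0],
  hand=0.6,
)

```text
time: 32.25
tool_pos: [547.5, -89.1, 191.6]
tcp_rot: [-3.134, -0.003, 1.6]
contact_force: [0.8, 0.4, 1.2]
grip_width: 73.5
finger_force: 0.0
```

```bash
python3 - <<'E'
from h import *
import pickle
np.set_printoptions(precision=3,suppress=True)
c=cap('wrist','w15.png');pickle.dump(c,open('w15.pkl','wb'))
o=monitor.get_obs();print(o['tool_pos'],np.degrees(o['tcp_rot'][2]),o['contact_force'],o['grip_width'])
q=proj(c,[[548.5,-90,68],[568.5,-90,68],[548.5,-70,68],[548.5,-110,68],[528.5,-90,68]]);print(q)
x0,y0=(q[0]-45).astype(int);g=cv2.cvtColor(c['frame'],cv2.COLOR_BGR2GRAY)[y0:y0+90,x0:x0+90]
H=cv2.HoughCircles(cv2.resize(g,None,fx=3,fy=3,interpolation=cv2.INTER_CUBIC),cv2.HOUGH_GRADIENT,1,20,param1=120,param2=25,minRadius=40,maxRadius=110)
if H is not None:
    for h in H[0][:5]: u=h[:2]/3+[x0,y0];print(u,h[2]/3,plane(c,u,68))
for y in range(0,90,6):print(y0+y,g[y,::3])
E
```

```text
[549.283 -89.556 194.431] 91.7109131666461 [ 0.344 -0.26   1.195] 73.62492966264386
[[255.5   184.741]
 [275.92  185.358]
 [256.149 164.61 ]
 [254.875 204.136]
 [235.075 184.124]]
[255.833 185.833] 20.1 [548.861 -91.096  68.   ]
139 [186 189 188 189 194 193 195 196 191 196 199 192 199 198 186 186 196 196
 205 212 214 214 212 219 221 219 216 218 218 220]
145 [203 201 193 189 197 191 190 190 195 202 200 199 200 191 184 186 184 196
 201 207 206 215 216 217 219 215 212 215 213 213]
151 [199 203 195 189 191 198 204 205 206 211 213 219 209 209 208 208 207 208
 211 212 213 213 217 217 212 207 207 216 212 204]
157 [141 179 180 177 192 204 204 211 215 223 225 221 217 163 119 128 135 150
 210 219 212 204 208 211 221 220 214 212 209 205]
163 [193 171 132 137 131 127  89 122 115 121 128 113 116 121 125 134 138 149
 155 158 186 211 212 211 207 198 197 139 127 130]
169 [199 153 131 129 127 127 126 130 137 140 120 107 252 255 255 255 255 255
 255 190 153 203 207 204 197  91 122 142 198 196]
175 [110 119 122 124 122 122 120 111 112 109 237 218 115 129 145 136 126 128
 115 110 240 139  92 120 124 185
[... 333 characters left out ...]
118 117 119 123
 119 119 105 240 161 178 194 207 208 197 193 187]
199 [182 135 126 132 128 124 114 115 114 116 130 239 139 120 119 116 119 124
 114 214 232 213 241 235 242 185 197 192 189 188]
205 [181 132 114 115 103 248 244 248 130 118 119 119 106 137 201 218 218 195
 177 168 162 160 218 232 159 159 171 183 187 186]
211 [176 133 117 118 112 248 249 245 128 125 124 123 114 108 116 116 177 170
 163 161 164 154 149 157 153 197 179 185 186 178]
217 [128 127 138 144 140 138 145 143 140 139 136 130 121 114 114 118 190 184
 243 242 240 227 212 173 145 162 147 157 153 142]
223 [203 211 142 147 145 143 142 145 143 139 133 133 136 137 143 142 209 213
 212 214 216 214 205 206 212 210 208 200 200 196]
```

>>> servo_tool(
  linear=[
    [-0.008, 0, 0.25],
    [0, 0, 0.25],
    [0, 0, 0.15],
    [0, 0, 0.1],
    [0, 0, 0.05],
    [0, 0, 0],
    [0, 0, 0],
    [0, 0, 0],
  ],
  spin=[0, 0, 0, 0, 0, 0, 0, 0],
)

```text
time: 33.3
tool_pos: [550.5, -91.4, 36.0]
tcp_rot: [3.14, 0.001, 1.602]
contact_force: [0.1, -0.9, 0.4]
grip_width: 73.7
finger_force: 0.0
```

>>> servo_tool(
  linear=[
    [0, -0.007, 0.045],
    [0, 0, 0],
    [0, 0, 0],
    [0, 0, 0],
    [0, 0, 0],
    [0, 0, 0],
    [0, 0, 0],
    [0, 0, 0],
  ],
  spin=[0, 0, 0, 0, 0, 0, 0, 0],
)

```text
time: 34.3
tool_pos: [548.4, -91.3, 25.9]
tcp_rot: [3.142, -0.0, 1.602]
contact_force: [-0.1, 0.0, 0.0]
grip_width: 73.5
finger_force: 0.0
```

>>> servo_tool(
  linear=[
    [0, 0, 0],
    [0, 0, 0],
    [0, 0, 0],
    [0, 0, 0],
    [0, 0, 0],
    [0, 0, 0],
    [0, 0, 0],
    [0, 0, 0],
  ],
  spin=[0, 0, 0, 0, 0, 0, 0, 0],
  hand=-1,
)

```text
time: 35.3
tool_pos: [548.4, -91.3, 25.9]
tcp_rot: [3.141, -0.0, 1.602]
contact_force: [0.5, 0.1, 0.1]
grip_width: 39.6
finger_force: 30.0
```

>>> servo_tool(
  linear=[
    [0, 0, -0.05],
    [0, 0, -0.15],
    [0, 0, -0.25],
    [0, 0, -0.25],
    [0, 0, -0.25],
    [0, 0, -0.2],
    [0, 0, -0.05],
    [0, 0, 0],
  ],
  spin=[0, 0, 0, 0, 0, 0, 0, 0],
)

```text
time: 36.3
tool_pos: [548.1, -91.2, 265.3]
tcp_rot: [-3.141, -0.0, 1.602]
contact_force: [0.1, 0.1, -2.4]
grip_width: 39.9
finger_force: 30.0
```

>>> servo_tool(
  linear=[
    [0, 0, 0],
    [0, 0, 0],
    [0, 0, 0],
    [0, 0, 0],
    [0, 0, 0],
    [0, 0, 0],
    [0, 0, 0],
    [0, 0, 0],
  ],
  spin=[-0.1, -0.115, -0.115, -0.115, -0.115, -0.115, -0.115, -0.1],
)

```text
time: 37.3
tool_pos: [547.4, -91.0, 263.1]
tcp_rot: [3.141, -0.005, 3.005]
contact_force: [0.2, -0.1, -1.5]
grip_width: 39.8
finger_force: 30.0
```

>>> servo_tool(
  linear=[
    [0.014, 0.15, 0],
    [0.014, 0.24, 0],
    [0.014, 0.26, 0],
    [0.014, 0.26, 0],
    [0.014, 0.26, 0],
    [0.014, 0.26, 0],
    [0.014, 0.22, 0],
    [0.014, 0.15, 0],
  ],
  spin=[0, 0, 0, 0, 0, 0, 0, 0],
)

```text
time: 38.3
tool_pos: [575.9, 270.2, 262.5]
tcp_rot: [-3.14, -0.005, 3.002]
contact_force: [0.5, 0.5, -1.9]
grip_width: 39.6
finger_force: 30.0
```

```bash
python3 - <<'E'
from h import *
import pickle
np.set_printoptions(precision=2,suppress=True)
T=cap('side','t16.png')
S=cap('scene','s16.png');W=cap('wrist','w16.png')
o=monitor.get_obs();print(inv(o['tool_pos']),np.degrees(o['tcp_rot']),o['contact_force'],o['grip_width'])
goto(w(-4.5,-.4,o['tool_pos'][2]),172.2)
# pan check in an unobstructed earlier side view (t14): white pan corners at rim height (102-4+22=120)
_,T,W=pickle.load(open('p14.pkl','rb'))
for n,c in(('T',T),('W',W)):
    h=cv2.cvtColor(c['frame'],cv2.COLOR_BGR2HSV);m=((h[...,2]>190)&(h[...,1]<45)).astype(np.uint8)
    q=proj(c,[w(x,y,120) for x,y in((-70,-45),(-70,45),(65,45),(65,-45))]);k=np.zeros_like(m);cv2.fillPoly(k,[q.astype(int)],1)
    cs,_=cv2.findContours(m*k,cv2.RETR_EXTERNAL,cv2.CHAIN_APPROX_NONE);a=max(cs,key=cv2.contourArea);b=cv2.boxPoints(cv2.minAreaRect(a));print(n,cv2.contourArea(a),[inv(plane(c,u,120))[:2].round(1).tolist() for u in b])
E
```

```text
[ -2.74  -2.72 262.68] [-179.87   -0.26  172.03] [ 1.18 -0.84 -2.25] 39.549079833935586
lin/200 [0.01 0.01 0.  ] rows 0.0 spin/90 -0.0019 rows 0.0
T 772.0 [[51.3, 44.5], [59.6, -47.9], [-66.1, -45.1], [-71.5, 45.1]]
W 7458.0 [[-58.7, -44.9], [-58.4, 45.3], [51.6, 53.0], [59.8, -40.6]]
```

>>> servo_tool(
  linear=[
    [0.008, 0.0115, 0.1],
    [0, 0, 0.2],
    [0, 0, 0.2],
    [0, 0, 0.11],
    [0, 0, 0],
    [0, 0, 0],
    [0, 0, 0],
    [0, 0, 0],
  ],
  spin=[0, 0, 0, 0, 0, 0, 0, 0],
)

```text
time: 39.45
tool_pos: [576.2, 270.8, 144.9]
tcp_rot: [3.141, 0.002, 3.0]
contact_force: [-0.2, -0.4, -1.9]
grip_width: 39.4
finger_force: 30.0
```

```bash
python3 - <<'E'
from h import *
np.set_printoptions(precision=2,suppress=True)
W=cap('wrist','w17.png')
o=monitor.get_obs();print(inv(o['tool_pos']),np.degrees(o['tcp_rot']),o['contact_force'],o['grip_width'])
# pan front wall: profile along x' at rim height, y'=0, +-15
for y in(-20,0,20):
    xs=np.arange(-72,-40,2.);p=proj(W,[w(x,y,120) for x in xs]);print(y,[(int(x),int(W['frame'][int(v),int(u)].mean())) for x,(u,v) in zip(xs,p) if 0<=v<383])
xs=-56;p=proj(W,[w(-50,y,120) for y in range(-48,49,3)]);print([(y,int(W['frame'][int(v),int(u)].mean())) for y,(u,v) in zip(range(-48,49,3),p) if v<383])
E
```

```text
[ -2.81  -1.25 144.72] [179.96   0.07 171.89] [ 0.59 -0.04 -2.67] 39.80261034629374
-20 [(-72, 133), (-70, 146), (-68, 155), (-66, 153), (-64, 153), (-62, 156), (-60, 177), (-58, 233), (-56, 244), (-54, 246), (-52, 243), (-50, 244), (-48, 243), (-46, 243), (-44, 244), (-42, 242)]
0 [(-72, 133), (-70, 148), (-68, 156), (-66, 156), (-64, 158), (-62, 157), (-60, 184), (-58, 233), (-56, 244), (-54, 248), (-52, 247), (-50, 247), (-48, 247), (-46, 247), (-44, 246), (-42, 247)]
20 [(-72, 139), (-70, 203), (-68, 159), (-66, 159), (-64, 158), (-62, 157), (-60, 168), (-58, 234), (-56, 243), (-54, 240), (-52, 248), (-50, 247), (-48, 247), (-46, 246), (-44, 246), (-42, 246)]
[(-48, 157), (-45, 33), (-42, 28), (-39, 31), (-36, 30), (-33, 239), (-30, 158), (-27, 248), (-24, 246), (-21, 244), (-18, 244), (-15, 246), (-12, 247), (-9, 247), (-6, 245), (-3, 247), (0, 247), (3, 246), (6, 247), (9, 246), (12, 249), (15, 245), (18, 245), (21, 248), (24, 247), (27, 255), (30, 188), (33, 255), (36, 30), (39, 34), (42, 32), (45, 32), (48, 19)]
```

The pan is flat, centred at about (-4,0) in scale axes. I'll lower the shell gently.

>>> servo_tool(
  linear=[
    [0.006, 0.004, 0.02],
    [0, 0, 0.02],
    [0, 0, 0.015],
    [0, 0, 0.015],
    [0, 0, 0.01],
    [0, 0, 0.01],
    [0, 0, 0.007],
    [0, 0, 0],
  ],
  spin=[0, 0, 0, 0, 0, 0, 0, 0],
)

```text
time: 40.5
tool_pos: [574.8, 271.7, 124.6]
tcp_rot: [3.141, 0.0, 3.0]
contact_force: [-0.1, -0.0, -0.5]
grip_width: 39.4
finger_force: 30.0
```

>>> servo_tool(
  linear=[
    [0, 0, 0.004],
    [0, 0, 0],
    [0, 0, 0],
    [0, 0, 0],
    [0, 0, 0],
    [0, 0, 0],
    [0, 0, 0],
    [0, 0, 0],
  ],
  spin=[0, 0, 0, 0, 0, 0, 0, 0],
)

```text
time: 41.5
tool_pos: [574.8, 271.7, 123.8]
tcp_rot: [3.141, 0.0, 3.0]
contact_force: [-0.2, 0.0, 0.0]
grip_width: 39.7
finger_force: 30.0
```

>>> servo_tool(
  linear=[
    [0, 0, 0],
    [0, 0, 0],
    [0, 0, 0],
    [0, 0, 0],
    [0, 0, -0.05],
    [0, 0, -0.15],
    [0, 0, -0.25],
    [0, 0, -0.25],
  ],
  spin=[0, 0, 0, 0, 0, 0, 0, 0],
  hand=0.3,
)

```text
time: 42.5
tool_pos: [574.5, 271.6, 265.9]
tcp_rot: [3.141, 0.0, 3.0]
contact_force: [-0.2, 0.8, 0.5]
grip_width: 59.8
finger_force: 0.0
```

>>> servo_tool(
  linear=[
    [0.25, 0, -0.1],
    [0.25, 0, 0],
    [0, 0, 0],
    [0, 0, 0],
    [0, 0, 0],
    [0, 0, 0],
    [0, 0, 0],
    [0, 0, 0],
  ],
  spin=[0, 0, 0, 0, 0, 0, 0, 0],
)

```text
time: 43.5
tool_pos: [475.9, 285.7, 283.5]
tcp_rot: [-3.141, -0.0, 3.0]
contact_force: [0.9, 0.0, -0.4]
grip_width: 60.1
finger_force: 0.0
```

```bash
python3 - <<'E'
from h import *
import pickle
np.set_printoptions(precision=2,suppress=True)
S=cap('scene','s18.png');T=cap('side','t18.png');W=cap('wrist','w18.png');pickle.dump((S,T,W),open('p18.pkl','wb'))
o=monitor.get_obs();print(o['time'],o['tool_pos'],inv(o['tool_pos']),o['contact_force'],o['grip_width'])
dial(T,'dDt.png')
# shell top ring in scene and side
for n,c in(('S',S),('T',T)):
    q=proj(c,w(-4.5,-.4,167))[0];b=proj(c,w(-4.5,-.4,101))[0];print(n,q,b,c['frame'][int(q[1])-8:int(q[1])+9:2,int(q[0])-10:int(q[0])+11:2].mean(2).astype(int).tolist())
# pin: compare pixels with earlier rest view
for x in(-30,-12,5,20,40,60):
    p=proj(T,[w(-85.5+x,104+y,54) for y in range(-21,22,6)]);print(x,[int(T['frame'][int(round(v)),int(round(u))].mean()) for u,v in p])
E
```

```text
43.65 [475.76 285.82 283.7 ] [-104.2    -0.02  283.7 ] [-0.32  0.7   0.22] 59.28345388119553
hub [166.5 202.5  10.9]
{'in': [], 'out': [(35, 0.5), (36, 0.58), (37, 0.67), (38, 0.75), (39, 0.92), (40, 0.83), (41, 0.58), (42, 0.5)]}
S [233.84 165.51] [234.89 181.06] [[151, 155, 154, 97, 49, 92, 46, 65, 56, 81, 94], [162, 159, 154, 150, 98, 79, 40, 78, 79, 150, 153], [150, 150, 153, 101, 74, 84, 157, 156, 81, 139, 147], [143, 157, 147, 82, 175, 179, 152, 183, 129, 125, 135], [125, 100, 79, 191, 116, 120, 122, 119, 168, 73, 135], [85, 72, 77, 176, 124, 123, 125, 134, 212, 153, 192], [84, 136, 137, 105, 171, 195, 200, 174, 109, 127, 139], [151, 139, 137, 109, 114, 124, 127, 119, 107, 135, 151], [146, 149, 166, 135, 115, 119, 123, 121, 110, 190, 216]]
T [207.5  223.47] [209.15 232.18] [[127, 233, 242, 170, 252, 104, 50, 87, 150, 72, 34], [232, 244, 158, 240, 198, 252, 54, 74, 73, 36, 154], [246, 160, 240, 250, 252, 168, 70, 74, 38, 44, 181], [160, 244, 246, 187, 88, 72, 74, 40, 40, 47, 61], [240, 164, 76, 79, 70, 74, 38, 41, 47, 55, 74], [175, 76, 76, 75, 74, 66, 41, 45, 62, 75, 74], [72, 99, 79, 76, 76, 75, 73, 62, 75, 74, 75], [76, 84, 77, 76, 75, 77, 78, 76, 76, 76, 75], [75, 77, 102, 75, 74, 75, 74, 77, 76, 75, 76]]
-30 [196, 182, 69, 42, 36, 43, 74, 66]
-12 [139, 113, 45, 31, 40, 43, 45, 102]
5 [254, 202, 109, 166, 252, 189, 96, 115]
20 [244, 246, 253, 248, 253, 125, 129, 250]
40 [244, 195, 129, 111, 252, 238, 213, 253]
60 [153, 140, 210, 221, 253, 209, 144, 199]
```

```bash
python3 - <<'E'
from h import *
import pickle
S0,_,_=pickle.load(open('p14.pkl','rb'));S,_,_=pickle.load(open('p18.pkl','rb'))
for c in(S0,S):
    g=cv2.resize(dialmap(c),(390,390)).max(2).astype(np.float32);a=np.arange(0,150,2.);r=np.arange(18,44,1.)[:,None];t=np.radians(a)
    s=cv2.remap(g,(191+2.4375*r*np.sin(t)).astype(np.float32),(200-2.4375*r*np.cos(t)).astype(np.float32),cv2.INTER_LINEAR).mean(0)
    print([(int(a[i]),int(s[i])) for i in np.argsort(s)[:6]])
print(workorder.close_job())
E
```

```text
[(40, 111), (38, 113), (42, 125), (36, 130), (44, 150), (34, 150)]
[(76, 100), (78, 107), (74, 114), (80, 133), (72, 139), (70, 161)]
the job is handed in; nothing more can be done
None
```

The job is handed in at about 44 s of the 72 s allowed; the hand-in call didn't return a verdict. By my measurements, the pin is in its rest with the collar about 4 mm in front of the ear, the pan is centred, and the tare is within about 1°. The shell stands in the pan, and the pointer moved about 36°, roughly 0.2 kg.

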